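# Lock the bayonet ring on the soup canister

### The job

Close the soup canister: set the loose bayonet ring into the canister's collar so that its two lugs drop into the two slots, press it down gently against the sprung inner lid and twist it clockwise (seen from above) about a quarter turn to its stop, then let go so that it springs up and clicks locked. Feel for the slots and for the stop instead of forcing the ring, and leave the timer, the thermometer and the pen where they are.

Things in the scene. Friction and masses are not known exactly. Their poses are not given: they have to be found in the camera images.
- ring_center (a point): Loose bayonet ring: a pale metal ring with an upright grey plastic grip bar across its top, standing lugs down. Point: on its axis, half-way up its 60 mm height; z up. The bar runs along the ring's x: 60 mm long (x), 14 mm thick (y), from 26 to 60 mm above the underside. Round body 59 mm in diameter, rim 72 mm at 22 to 26 mm height. A half turn changes nothing. 0.12 to 0.2 kg.
- ring: The same ring, origin at the centre of its underside. Two lugs stick out at the very bottom on +x and -x, in line with the bar: to 39 mm from the axis, 13 mm wide, 5 mm high. Set in the collar out of line, the lugs rest on the collar's top face (ring centre 30 mm above collar_top); in line with the slots (within about 3 degrees) it drops 5 mm onto the inner lid (centre 25 mm above).
- collar_top (a point): Centre of the canister's mouth, level with the top face of its grey collar, 110 mm above the counter; x, y are the canister's. Collar 100 mm wide, bore 64 mm, two open slots 180 degrees apart, about 15 mm wide at the bore. The slots lie near the canister's x axis, but the collar is clocked by up to 24 degrees (0.42 rad) to either side of it, which this pose does not show: look or feel.
- canister: Steel soup canister, fixed; 128 mm wide, handles on +y and -y (154 mm over them); origin at its foot. With the ring's centre lower than 18.5 mm above collar_top the lugs are under the collar: it turns clockwise only, 75 degrees (1.31 rad) from slots to pockets, hard stop 3 to 5 degrees later. Let go, it springs up 4 mm into the pockets (centre 22.5 mm above). Over 50 N on it is forcing.
- inner_lid (a joint): The sprung round inner lid in the canister's bore: how far it is pressed down, in m. 0: its face is 5 mm below the collar's top; 0.0025 with the ring locked; over 0.0065 while the ring can turn; hard stop at 0.011. It pushes up with 5 N at first and 0.7 N more for each mm (about 10 N at 6.5 mm, 13 N at the stop).
- timer: Bystander: round white kitchen timer with a black dial, 66 mm in diameter, 39 mm high; origin at the centre of its underside.
- thermometer: Bystander: white probe thermometer with a steel needle, 216x34x20 mm, lying along its x axis; origin at the centre of its underside.
- the_pen: Bystander: black and white marker pen, 17x135x16 mm, lying along its y axis; origin at the centre of its underside.

How it is judged:
By the outcome, as a careful person would: the job done as asked, in the order asked, and still so for the second after the job is handed in, with the robot touching nothing.
It also fails if it takes over 64 s, if anything falls off the work surface, if the arm or the gripper's body presses on something with over 40 N, if the wrist force passes 120 N, or if a joint passes its speed limit or range.

### The arm

A 6-joint arm with a two-finger parallel gripper is mounted at the origin on a cart in front of the work surface, level with it; the furniture and walls round the work are solid. World frame = base frame: x ahead of the robot, y to its left, z up, the work surface at z = 0. Lengths are in m, angles in rad, forces in N, time in s.
With the tool pointing down it reaches from about 0.3 to 0.95 m from the base axis. Payload 3.1 kg.
Tool frame: the origin (TCP) lies at the very end of the fingers, on their centre line; the grasp point (between the pads) lies 19 mm behind it; z points along the fingers, y is the direction in which the jaws open and shut (so a half turn about z gives the same grasp; the last joint's range is limited). The gripper opens to 85 mm and grips with 20 to 120 N. Pads are 22 mm wide; open, the fingers measure 114 mm over their backs; the gripper's body (76 mm by 85 mm) begins 54 mm behind the grasp point. The pads swing forward as they close: fully open they stand 13 mm farther back than shut.
Start: joints at [1.231, 0.308, 1.634, -0, 1.2, -0.07], TCP at [0.167, 0.602, 0.204] pointing down, gripper open.
Joint ranges: [-3.06, 3.06], [-0.79, 1.96], [0.05, 2.63], [-1.19, 4.34], [0.05, 2.64], [-2.94, 2.94]. Speed limits (rad/s): [2.79, 2.79, 3.14, 3.14, 3.14, 3.14].

### API

Orientations are given as a 3x3 rotation matrix whose columns are the frame's x, y, z axes.
In Python, from rig import manip, viewer gives the robot as it stands.
- The arm moves only by the tool play_rows, never from a script. Its argument "motion" is text: rows parted by semicolons, each of 7 numbers parted by spaces: the opening, from 0 (shut) to 1 (fully open), then the shift along the tool's x, y, z in cm, then the turn, a rotation vector about the tool's x, y, z in degrees. In form: claw dx dy dz ax ay az; .... A call has 1 to 5 rows; each row shifts and turns the commanded pose from where the row before left it, along the tool's axes as they then stand; what a row does not reach is not made up. A row lasts 1/10 s, in which the tool goes at most 50 mm and 8.59 degrees, less where a joint would pass 70% of its speed; a pose out of reach is approached as far as the arm can. A call with a gripper value outside its range is refused whole. The fingers move at their own pace and stop on an object; the grip force is fixed at half the most. Time passes only in rows, so rows that do not move let the fingers close. It gives the time, the measured TCP pose, the force and the opening at its end, in the units of the state.
- manip.read_state(): the state, without advancing time (a new reading comes with each control period).
- viewer.snapshot(name): name is "side" or "top" or "wrist"; returns (picture, depth): 400x640x3 uint8, red, green, blue; 400x640 float32, m along the optical axis (not along the pixel's ray), 0 where there is no reading.
- viewer.get_calibration(name): a dict with "camera_matrix" (3x3 intrinsics, pixels), "cam_to_world" (4x4, takes a point from camera to world coordinates); the wrist camera has in their place "T_tool_cam" (4x4, takes a point from camera to tool coordinates, whose origin is the TCP and whose axes are the flange's). Camera axes: x right, y down, z forward; pixel columns grow to the right and rows downward; lengths in m; the calibration is good to about 2 mm. A picture is of the moment at which its call begins: read the wrist's pose just before it. get_calibration takes no time and is no camera call.
- manip.finish_job(): hands the job in, once; it reports no verdict.
The state is a dict: "t": time; "joint_positions": joint angles; "joint_velocities": joint speeds; "joint_efforts": joint torques, N m; "eef_pos": TCP position; "eef_rot": TCP orientation; "ft_force": force on the tool from outside, world axes, zero at the start; "wrist_torque": the same for the moment, N m; "gripper_width": finger opening in m.
Only numpy, scipy, OpenCV 4.12 (cv2) and the standard library are available. Lean on these libraries where they do the work, as an engineer would, in place of code of your own. Each camera call takes 0.05 s, during which the arm holds its last target.

## Working session

There is one attempt and no reset: what is moved stays moved. The work goes in short steps, Python scripts to look and compute and a tool call to move; the robot and the scene stay as the last step left them, time stands still between calls to the robot, and variables do not carry over. Pictures are saved under pics/ and viewed, and the job is handed in when it is done.

Besides the shell and the picture viewer there is one more tool, called by a JSON object that holds its "op" and its "data", one argument or row to a line. play_rows: Moves the arm, as the interface text tells. Its arguments: {"type":"object","properties":{"motion":{"type":"string"}},"required":["motion"]}

```bash
ls; mkdir -p pics; python3 - <<'E'
from rig import manip, viewer
import cv2, numpy as np
np.set_printoptions(precision=4,suppress=True)
s=manip.read_state(); print(s)
for n in ("side","top","wrist"):
    p,d=viewer.snapshot(n); cv2.imwrite(f"pics/{n}0.png",p[:,:,::-1]); np.save(f"pics/{n}0.npy",d); print(n,viewer.get_calibration(n))
E
```

```text
pics
{'t': 0.0, 'joint_positions': array([ 1.2313,  0.309 ,  1.6352,  0.    ,  1.1997, -0.0697]), 'joint_velocities': array([ 0.0014,  0.0018, -0.0014, -0.0005, -0.0005, -0.0008]), 'joint_efforts': array([ -0.0017, -41.5248, -27.6669,  -0.0002,   0.0101,   0.    ]), 'eef_pos': array([0.1663, 0.6016, 0.2026]), 'eef_rot': array([[-0.9638,  0.2666, -0.0008],
       [ 0.2666,  0.9638, -0.0021],
       [ 0.0002, -0.0023, -1.    ]]), 'ft_force': array([ 0.196 ,  0.2894, -0.2009]), 'wrist_torque': array([ 0.0072,  0.0496, -0.0234]), 'gripper_width': 0.08515663384966494}
side {'camera_matrix': array([[405.6306,   0.    , 322.0565],
       [  0.    , 405.6306, 200.7856],
       [  0.    ,   0.    ,   1.    ]]), 'cam_to_world': array([[-0.9908, -0.0851,  0.1054,  0.4674],
       [-0.1354,  0.6519, -0.7461,  0.7341],
       [-0.0052, -0.7535, -0.6575,  0.6541],
       [ 0.    ,  0.    ,  0.    ,  1.    ]])}
top {'camera_matrix': array([[490.7503,   0.    , 321.5543],
       [  0.    , 490.7503, 197.1051],
       [  0.    ,   0.    ,   1.    ]]), 'cam_to_world': array([[-0.0061, -0.9973,  0.0736,  0.4476],
       [-0.9999,  0.005 , -0.0146,  0.0987],
       [ 0.0142, -0.0737, -0.9972,  1.2379],
       [ 0.    ,  0.    ,  0.    ,  1.    ]])}
wrist {'camera_matrix': array([[306.6001,   0.    , 319.2953],
       [  0.    , 306.6001, 194.1115],
       [  0.    ,   0.    ,   1.    ]]), 'T_tool_cam': array([[-0.0004, -0.9545, -0.2983,  0.0765],
       [ 1.    , -0.0005,  0.0001, -0.0004],
       [-0.0002, -0.2983,  0.9545, -0.1704],
       [ 0.    ,  0.    ,  0.    ,  1.    ]])}
```

View pics/side0.png

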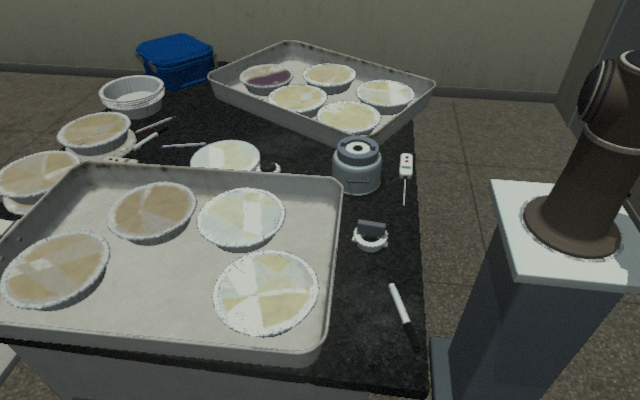

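View pics/top0.png

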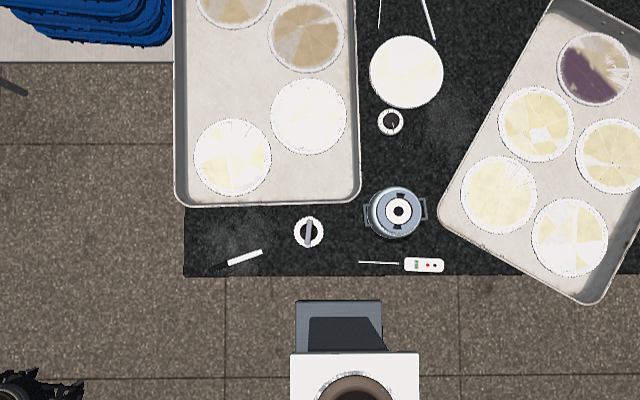

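View pics/wrist0.png

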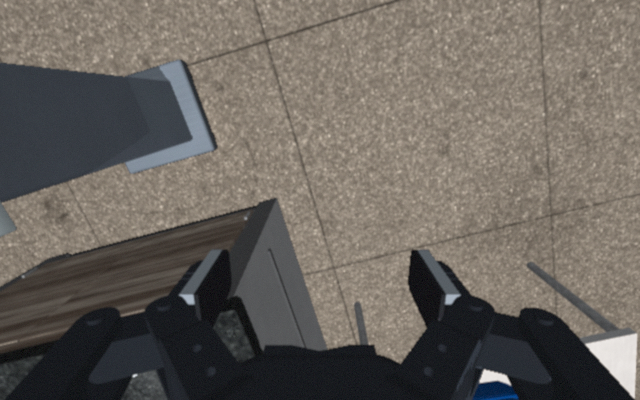

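The top view shows the ring at about (308,232), the canister at (397,212), the pen at (240,258), the thermometer at (410,264) and the timer at (390,122). I'll enlarge and measure.

```bash
cat > h.py <<'E'
import numpy as np, cv2
from rig import manip, viewer
np.set_printoptions(precision=4,suppress=True)
def pts(d,K,T):
    v,u=np.mgrid[:d.shape[0],:d.shape[1]]
    c=np.stack([(u-K[0,2])/K[0,0]*d,(v-K[1,2])/K[1,1]*d,d],-1)
    return c@T[:3,:3].T+T[:3,3]
def fit(P):
    A=np.c_[2*P,np.ones(len(P))];b=(P**2).sum(1);x=np.linalg.lstsq(A,b,rcond=None)[0]
    return x[:2],np.sqrt(x[2]+x[:2]@x[:2])
def calT(n,s=None):
    c=viewer.get_calibration(n)
    if n!="wrist": return c["camera_matrix"],c["cam_to_world"]
    E=np.eye(4);E[:3,:3]=s["eef_rot"];E[:3,3]=s["eef_pos"]
    return c["camera_matrix"],E@c["T_tool_cam"]
E
python3 - <<'E'
from h import *
im=cv2.imread("pics/top0.png")
cv2.imwrite("pics/top0z.png",np.hstack([cv2.resize(im[170:255,355:440],(600,600),interpolation=cv2.INTER_CUBIC)]))
cv2.imwrite("pics/top0r.png",cv2.resize(im[200:265,275:340],(500,500),interpolation=cv2.INTER_CUBIC))
for n in("top","side"):
    K,T=calT(n);W=pts(np.load(f"pics/{n}0.npy"),K,T);np.save(f"pics/W_{n}.npy",W)
    sl=dict(can=(slice(170,255),slice(355,440)),ring=(slice(205,260),slice(280,335))) if n=="top" else dict(can=(slice(125,200),slice(325,390)),ring=(slice(215,260),slice(345,395)))
    for k,s in sl.items():
        w=W[s].reshape(-1,3)
        print(n,k,np.histogram(w[:,2],bins=np.arange(-.02,.14,.01)))
        for a,b in([(.1,.12),(.12,.15)] if k=="can" else [(.015,.035),(.05,.07)]):
            q=w[(w[:,2]>a)&(w[:,2]<b)]
            if len(q)>10:
                r=cv2.minAreaRect((q[:,:2]*1000).astype(np.float32));print(a,b,len(q),q.mean(0),np.median(q[:,2]),q.min(0),q.max(0),r)
E
```

```text
top can (array([   0, 2329, 2189,   58,   24,   38,   32,   63,  226,  244,  557,
         74,  924,  431,    0]), array([-0.02, -0.01,  0.  ,  0.01,  0.02,  0.03,  0.04,  0.05,  0.06,
        0.07,  0.08,  0.09,  0.1 ,  0.11,  0.12,  0.13]))
0.1 0.12 1355 [ 0.4974 -0.0941  0.1083] 0.108498662527303 [ 0.4495 -0.1429  0.1002] [ 0.5467 -0.044   0.116 ] ((498.106689453125, -93.51702117919922), (98.91150665283203, 97.07599639892578), 89.65338897705078)
top ring (array([   0, 1098, 1371,    2,  361,   37,    0,   74,   69,    2,    0,
          0,    0,    0,    0]), array([-0.02, -0.01,  0.  ,  0.01,  0.02,  0.03,  0.04,  0.05,  0.06,
        0.07,  0.08,  0.09,  0.1 ,  0.11,  0.12,  0.13]))
0.015 0.035 399 [0.4515 0.1145 0.0267] 0.026730411849152924 [0.4144 0.0779 0.0171] [0.4882 0.1494 0.0322] ((452.1336975097656, 114.6070327758789), (72.31044006347656, 72.1986083984375), 33.232757568359375)
0.05 0.07 143 [0.451  0.1143 0.0601] 0.0598762709172489 [0.4223 0.1047 0.0528] [0.4797 0.1217 0.0682] ((451.0446472167969, 114.34200286865234), (13.77077579498291, 58.5965576171875), 84.03843688964
[... 402 characters left out ...]
312, 99.69512176513672), 81.8033676147461)
side ring (array([   0, 1177,  363,   21,  283,   97,   96,  182,   20,    0,    0,
          0,    0,    0,    0]), array([-0.02, -0.01,  0.  ,  0.01,  0.02,  0.03,  0.04,  0.05,  0.06,
        0.07,  0.08,  0.09,  0.1 ,  0.11,  0.12,  0.13]))
0.015 0.035 334 [0.4506 0.1303 0.0263] 0.02550956621073147 [0.4123 0.0991 0.0154] [0.4859 0.1525 0.035 ] ((448.65130615234375, 126.25595092773438), (73.26053619384766, 52.04705047607422), 2.103139877319336)
0.05 0.07 202 [0.4496 0.1169 0.0571] 0.05821227199507961 [0.4199 0.1047 0.0502] [0.4791 0.1244 0.0616] ((449.9967041015625, 115.67608642578125), (17.136688232421875, 59.692562103271484), 83.59153747558594)
```

```bash
sleep 0
```

```text
(no output)
```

View pics/top0z.png

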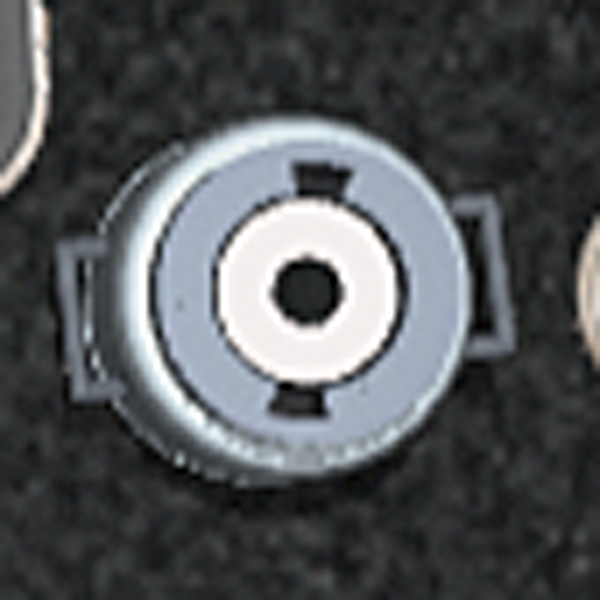

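View pics/top0r.png

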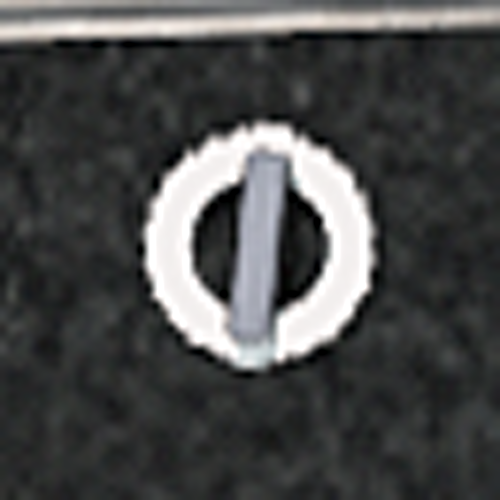

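```bash
cat >> h.py <<'E'
def ray(uv,z,K,T):
    uv=np.atleast_2d(uv).astype(float)
    d=np.c_[(uv-K[[0,1],[2,2]])/K[[0,1],[0,1]],np.ones(len(uv))]@T[:3,:3].T
    return T[:3,3]+d*((z-T[2,3])/d[:,2])[:,None]
def plan(target,yaw,s=None):
    """yaw: world angle of tool y axis (deg), tool down"""
    from scipy.spatial.transform import Rotation as R
    s=s or manip.read_state();a=np.radians(yaw);y=np.array([np.cos(a),np.sin(a),0]);z=np.array([0,0,-1.]);x=np.cross(y,z)
    Rt=np.c_[x,y,z];R0=s["eef_rot"]
    print("at",s["t"],s["eef_pos"],"yaw",np.degrees(np.arctan2(R0[1,1],R0[0,1])),"j",s["joint_positions"],"F",s["ft_force"],"w",s["gripper_width"])
    print("shift tool cm",R0.T@(np.array(target)-s["eef_pos"])*100,"rotvec deg",R.from_matrix(R0.T@Rt).as_rotvec(degrees=True))
E
python3 - <<'E'
from h import *
K,T=calT("top")
f=lambda x,y:(355+(np.array([x,y])+.5)*85/600-.5)-np.array([0,185])
sl=ray([f(323,180),f(298,402)],.110,K,T);print("slots",sl,sl.mean(0),np.degrees(np.arctan2(*(sl[0]-sl[1])[[1,0]])))
# collar mask by color: circle fit of collar outer edge
W=np.load("pics/W_top.npy")
m=(W[...,2]>.104)&(W[...,2]<.113);m[:170]=0;m[255:]=0;m[:,:355]=0;m[:,440:]=0
c=max(cv2.findContours(m.astype(np.uint8),0,1)[0],key=cv2.contourArea)[:,0]
P=ray(c,.110,K,T)[:,:2];print("collar",fit(P),cv2.minEnclosingCircle((P*1000).astype(np.float32)))
w=ray(f(308,291),.105,K,T);print("lid hole",w)
g=lambda x,y:np.array([275+(x+.5)*65/500-.5,200+(y+.5)*65/500-.5])
b=ray([g(267,153),g(251,341)],.060,K,T);print("bar",b,b.mean(0),np.degrees(np.arctan2(*(b[0]-b[1])[[1,0]])))
m=(W[...,2]>.015)&(W[...,2]<.07);m[:200]=0;m[262:]=0;m[:,:275]=0;m[:,340:]=0
q=W[(W[...,2]>.05)&(W[...,2]<.07)&m];e,v=np.linalg.eigh(np.cov(q[:,:2].T));print("pca",np.degrees(np.arctan2(v[1,1],v[0,1])),e)
for uv,n in(((240,258),"pen"),((263,251),"penend"),((215,266),"penend2"),((410,264),"therm"),((362,262),"needle"),((390,122),"timer"),((308,203),"tray")):print(n,W[uv[1],uv[0]])
plan([.451,.1143,.2],84.5)
E
```

```text
slots [[ 0.5347 -0.0999  0.11  ]
 [ 0.4622 -0.0905  0.11  ]] [ 0.4984 -0.0952  0.11  ] -7.438668959242215
collar (array([ 0.4975, -0.0942]), np.float64(0.04898139445830098)) ((497.5010070800781, -94.36968231201172), 50.331111907958984)
lid hole [[ 0.4986 -0.0952  0.105 ]]
bar [[0.481  0.1112 0.06  ]
 [0.4226 0.1164 0.06  ]] [0.4518 0.1138 0.06  ] -5.109467502875858
pca -174.01182633166414 [0.0005 0.0012]
pen [0.388  0.2832 0.0149]
penend [0.4044 0.228  0.0001]
penend2 [0.3688 0.3449 0.0133]
therm [ 0.3705 -0.1373  0.0168]
needle [ 0.3758 -0.0191  0.0086]
timer [ 0.7216 -0.0896  0.0418]
tray [0.5193 0.1138 0.0796]
at 0.15 [0.1664 0.6017 0.2028] yaw 74.54286896391794 j [ 1.2313  0.3088  1.6349 -0.      1.1997 -0.0697] F [-0.8368  0.1755 -0.1152] w 0.085458398522407
shift tool cm [-40.4234 -39.3933   0.3486] rotvec deg [-0.1042 -0.0151 -9.9571]
```

{"op": "play_rows", "data": {
  "motion": "0.6 -3.3 -3.2 0 0 0 0;0.6 -3.3 -3.2 0 0 0 0;0.6 -3.3 -3.2 0 0 0 0;0.6 -3.3 -3.2 0 0 0 0;0.6 -3.3 -3.2 0 0 0 0"
}}

```text
t: 0.65
eef_pos: [0.2834, 0.4024, 0.2035]
eef_rot: [[-0.964, 0.266, -0.0], [0.266, 0.964, -0.0], [-0.0, -0.0, -1.0]]
ft_force: [-0.1, 0.5, -0.0]
gripper_width: 0.0511
```

{"op": "play_rows", "data": {
  "motion": "0.6 -3.3 -3.2 0 0 0 0;0.6 -3.3 -3.2 0 0 0 0;0.6 -3.3 -3.2 0 0 0 0;0.6 -3.3 -3.2 0 0 0 0;0.6 -3.3 -3.2 0 0 0 0"
}}

```text
t: 1.15
eef_pos: [0.3998, 0.2043, 0.2038]
eef_rot: [[-0.964, 0.266, 0.0], [0.266, 0.964, 0.0], [-0.0, 0.0, -1.0]]
ft_force: [0.7, 0.9, -0.8]
gripper_width: 0.0513
```

```bash
python3 -c "
from h import *
plan([.4515,.114,.17],84.5)"
```

```text
at 1.15 [0.3998 0.2043 0.2038] yaw 74.55227452034305 j [ 0.3753 -0.0404  2.0296  0.0001  1.152  -0.926 ] F [ 0.6793  0.879  -0.8061] w 0.051348243461123114
shift tool cm [-7.3829 -7.3274  3.3772] rotvec deg [ 0.0155  0.018  -9.9477]
```

{"op": "play_rows", "data": {
  "motion": "0.6 -2.5 -2.4 1 0 0 0;0.6 -2.5 -2.4 1 0 0 0;0.6 -2.4 -2.5 1 0 0 0;0.6 0 0 0.4 0 0 -5;0.6 0 0 0 0 0 -5"
}}

```text
t: 1.65
eef_pos: [0.4507, 0.1145, 0.1686]
eef_rot: [[-0.996, 0.094, -0.003], [0.094, 0.996, -0.0], [0.002, -0.001, -1.0]]
ft_force: [-0.2, 0.1, -0.4]
gripper_width: 0.0512
```

```bash
cat > w.py <<'E'
import sys
from h import *
n=sys.argv[1]
s=manip.read_state();p,d=viewer.snapshot("wrist");cv2.imwrite(f"pics/w{n}.png",p[:,:,::-1]);np.save(f"pics/w{n}.npy",d);K,T=calT("wrist",s);np.savez(f"pics/w{n}.npz",K=K,T=T)
plan([.4515,.114,.031],84.5)
E
python3 w.py 1
```

```text
at 1.7 [0.4508 0.115  0.1689] yaw 84.76907632926103 j [ 0.1561  0.0372  2.0286  0.0001  1.0778 -1.3234] F [0.0448 0.1477 0.0514] w 0.051324826215126934
shift tool cm [-0.1074 -0.0882 13.7887] rotvec deg [-0.0245 -0.108   0.2691]
```

View pics/w1.png

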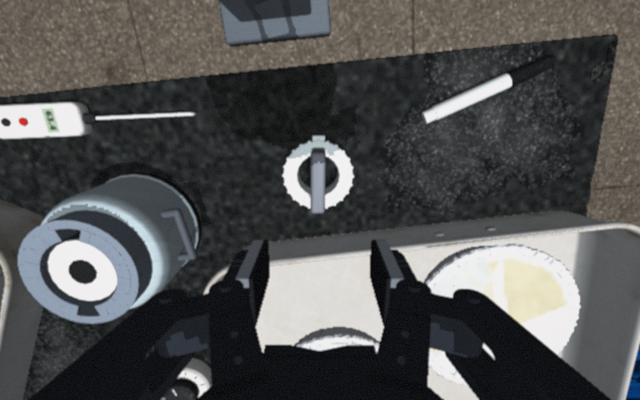

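The wrist view has the ring at about (318,175) with its bar nearly vertical in the image, so it is well aligned with the jaws. The canister mouth with its slots is at about (80,272). I'll measure both.

```bash
python3 - <<'E'
from h import *
z=np.load("pics/w1.npz");K,T=z["K"],z["T"];W=pts(np.load("pics/w1.npy"),K,T)
im=cv2.imread("pics/w1.png")
a=cv2.resize(im[125:220,270:365],(570,570),interpolation=cv2.INTER_CUBIC)
cv2.imwrite("pics/w1r.png",a);cv2.imwrite("pics/w1c.png",cv2.resize(im[210:335,10:150],(784,700*1),interpolation=cv2.INTER_CUBIC)[:600])
m=np.zeros(W.shape[:2],bool);m[130:216,275:360]=1
q=W[m&(W[...,2]>.055)&(W[...,2]<.066)];print(len(q),q.mean(0),cv2.minAreaRect((q[:,:2]*1000).astype(np.float32)))
q=W[m&(W[...,2]>.020)&(W[...,2]<.03)];print(len(q),np.median(q[:,2]),cv2.minEnclosingCircle((q[:,:2]*1000).astype(np.float32)))
m[:]=0;m[205:335,5:150]=1;mm=m&(W[...,2]>.105)&(W[...,2]<.115)
c=max(cv2.findContours(mm.astype(np.uint8),0,1)[0],key=cv2.contourArea)[:,0]
print("collar",np.median(W[mm][:,2]),cv2.minEnclosingCircle((ray(c,.11,K,T)[:,:2]*1000).astype(np.float32)))
E
```

```text
882 [0.4494 0.1128 0.0599] ((451.06744384765625, 112.83822631835938), (13.377774238586426, 59.5993537902832), 84.15821075439453)
2147 0.02629428507735565 ((451.15240478515625, 112.68911743164062), 37.546180725097656)
collar 0.10956105999111561 ((496.6435241699219, -94.2354965209961), 52.5106201171875)
```

View pics/w1c.png

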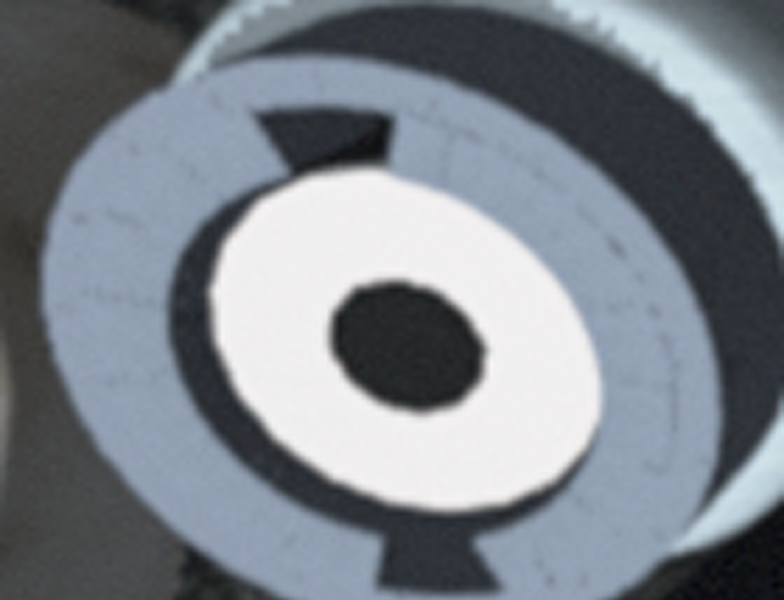

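View pics/w1r.png

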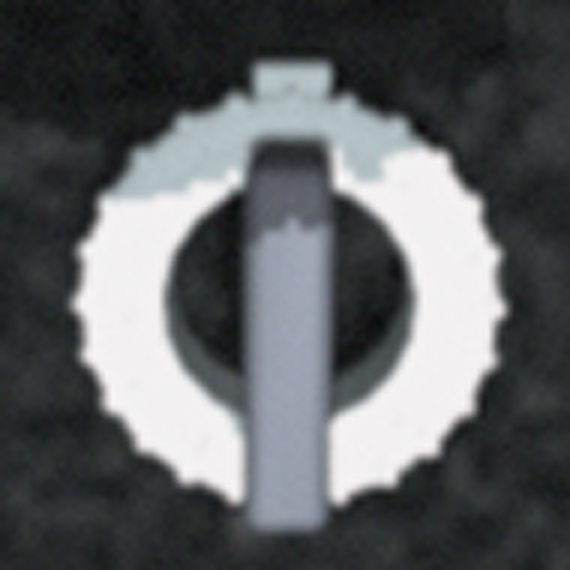

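```bash
python3 - <<'E'
from h import *
z=np.load("pics/w1.npz");K,T=z["K"],z["T"]
f=lambda x,y:np.array([10+(x+.5)/5.6-.5,210+(y+.5)/5.6-.5])
s=ray([f(255,110),f(395,115),f(290,172),f(387,165),f(378,588),f(500,595),f(385,540),f(470,540)],.110,K,T)
print(s)
a=s[:2].mean(0);b=s[4:6].mean(0);print((a+b)/2,np.linalg.norm(a-b),np.degrees(np.arctan2(*(b-a)[[1,0]])))
c=ray(f(407,345),.105,K,T);print(c)
plan([.451,.1135,.031],84.3)
E
```

```text
[[ 0.455  -0.1017  0.11  ]
 [ 0.4577 -0.0817  0.11  ]
 [ 0.465  -0.1     0.11  ]
 [ 0.4653 -0.0855  0.11  ]
 [ 0.537  -0.111   0.11  ]
 [ 0.5402 -0.0921  0.11  ]
 [ 0.5284 -0.1069  0.11  ]
 [ 0.5296 -0.0936  0.11  ]]
[ 0.4975 -0.0966  0.11  ] 0.08287533815438784 -6.805672741007015
[[ 0.4973 -0.0969  0.105 ]]
at 1.7 [0.4508 0.115  0.1689] yaw 84.76907632926103 j [ 0.1561  0.0372  2.0286  0.0001  1.0778 -1.3234] F [0.0448 0.1477 0.0514] w 0.051324826215126934
shift tool cm [-0.0622 -0.1425 13.7888] rotvec deg [-0.0247 -0.1079  0.4691]
```

{"op": "play_rows", "data": {
  "motion": "0.6 -0.04 -0.14 3.5 0 0 0.45;0.6 0 0 3.5 0 0 0;0.6 0 0 3.0 0 0 0;0.6 0 0 2.5 0 0 0;0.6 0 0 1.3 0 0 0"
}}

```text
t: 2.2
eef_pos: [0.4494, 0.1143, 0.0296]
eef_rot: [[-0.995, 0.104, -0.004], [0.104, 0.995, -0.001], [0.004, -0.001, -1.0]]
ft_force: [-0.7, -0.9, -0.6]
gripper_width: 0.0515
```

{"op": "play_rows", "data": {
  "motion": "0 0 0 0 0 0 0;0 0 0 0 0 0 0;0 0 0 0 0 0 0;0 0 0 0 0 0 0;0 0 0 0 0 0 0"
}}

```text
t: 2.7
eef_pos: [0.4525, 0.1147, 0.0328]
eef_rot: [[-0.995, 0.103, 0.002], [0.103, 0.995, 0.0], [-0.002, 0.001, -1.0]]
ft_force: [0.7, -0.8, -0.3]
gripper_width: -0.0004
```

```bash
python3 w.py 2
```

```text
at 2.75 [0.4523 0.1146 0.0326] yaw 84.08600477907336 j [ 0.1548  0.2582  2.1118 -0.      0.7699 -1.3127] F [ 0.1098 -0.218  -0.4916] w 1.2859919407732683e-05
shift tool cm [ 0.0694 -0.0687  0.1604] rotvec deg [ 0.0246  0.0962 -0.414 ]
```

View pics/w2.png

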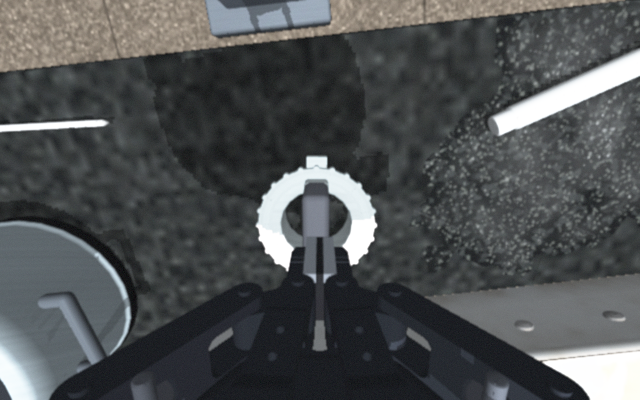

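```bash
python3 - <<'E'
from h import *
im=cv2.imread("pics/w2.png");cv2.imwrite("pics/w2z.png",cv2.resize(im[150:360,220:420],(570,600),interpolation=cv2.INTER_CUBIC))
c=viewer.get_calibration("wrist");K=c["camera_matrix"];Ti=np.linalg.inv(c["T_tool_cam"])
for p in((0,0,0),(0,0,-.019),(.011,0,0),(-.011,0,0)):
    q=K@(Ti@np.r_[p,1])[:3];print(p,q[:2]/q[2],q[2])
p,d=viewer.snapshot("side");cv2.imwrite("pics/s2.png",cv2.resize(p[180:280,300:440,::-1],(784,560),interpolation=cv2.INTER_CUBIC))
print(manip.read_state()["gripper_width"])
E
```

```text
(0, 0, 0) [319.9516 230.8551] 0.18552263858814916
(0, 0, -0.019) [320.0384 245.2204] 0.16738821613777027
(0.011, 0, 0) [319.9554 213.8537] 0.18224032411176183
(-0.011, 0, 0) [319.9479 247.2655] 0.18880495306453648
-0.00016069772323878078
```

View pics/w2z.png

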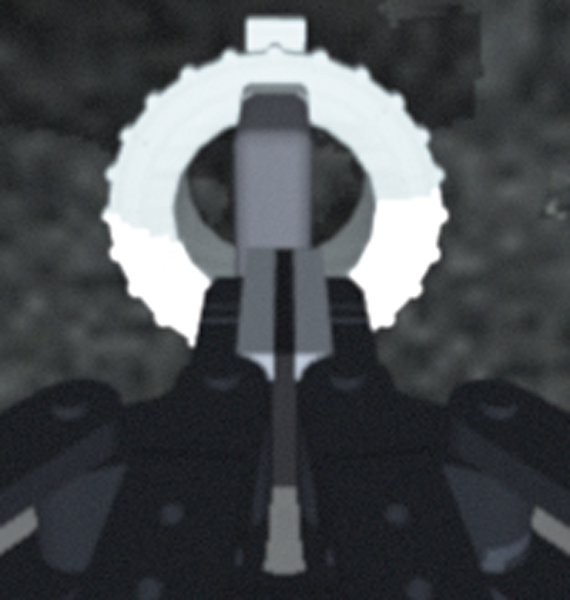

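View pics/s2.png

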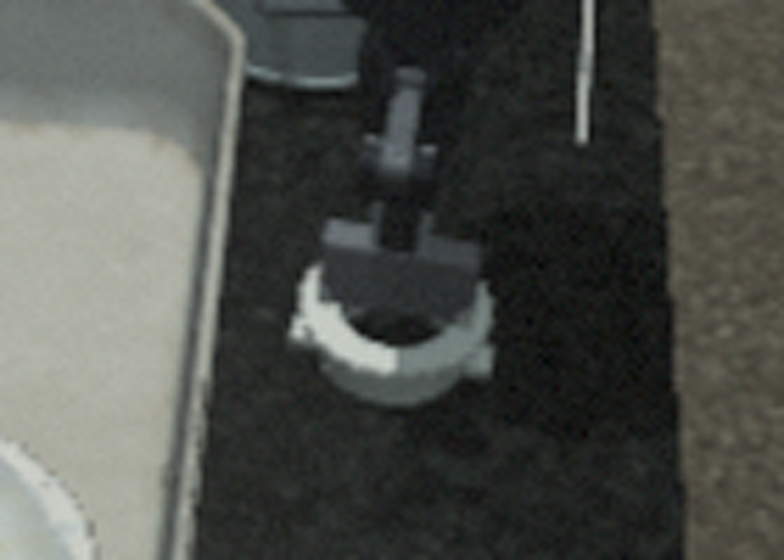

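```bash
python3 - <<'E'
from h import *
z=np.load("pics/w2.npz");K,T=z["K"],z["T"];d=np.load("pics/w2.npy");W=pts(d,K,T)
c=viewer.get_calibration("wrist")
Tl=pts(d,K,c["T_tool_cam"])
for r in range(176,300,6): print(r,"col320",W[r,320],"tool",Tl[r,320]*1000,"| col309",Tl[r,309]*1000,"col300",Tl[r,300]*1000)
E
```

```text
176 col320 [0.42   0.1181 0.0268] tool [32.6622  0.0368  5.9615] | col309 [32.38   -6.5129  7.1092] col300 [ 32.3359 -11.8863   7.2979]
182 col320 [0.4218 0.1179 0.0336] tool [30.8369  0.0191 -0.8956] | col309 [30.6491 -6.3005 -0.1864] col300 [ 28.7875 -11.9203   6.7248]
188 col320 [0.422  0.1178 0.0454] tool [ 30.6819  -0.012  -12.6539] | col309 [ 30.6696  -5.908  -12.6004] col300 [ 25.0032 -12.0029   6.8912]
194 col320 [0.4218 0.1178 0.0568] tool [ 30.8609  -0.0421 -24.0144] | col309 [ 30.5484  -5.5806 -23.0034] col300 [ 21.3653 -12.0446   6.4192]
200 col320 [0.4239 0.1176 0.0597] tool [ 28.6718  -0.0493 -26.9348] | col309 [ 28.7306  -5.4701 -27.1016] col300 [  8.661  -13.875   33.0295]
206 col320 [0.4266 0.1173 0.0611] tool [ 26.0289  -0.0523 -28.3306] | col309 [ 25.7653  -5.486  -27.5806] col300 [  4.7029 -13.8684  31.6437]
212 col320 [0.4304 0.1169 0.0592] tool [ 22.1508  -0.0462 -26.3976] | col309 [ 22.568   -5.5222 -27.493 ] col300 [ -0.1753 -14.0256  32.7085]
218 col320 [0.4333 0.1166 0.06  ] tool [ 19.233   -0.0475 -27.1787] | col309 [ 19.7851  -5.5179 -28.5494] col300 [ -4.
[... 1169 characters left out ...]
0 [0.4414 0.1156 0.0966] tool [ 10.9646  -0.1425 -63.8438] | col309 [ 10.3528  -4.5328 -62.8449] col300 [  7.286   -8.4834 -57.8582]
278 col320 [0.443  0.1155 0.0984] tool [  9.3645  -0.1467 -65.5908] | col309 [ 12.2418  -4.2847 -70.0743] col300 [ 13.6739  -7.4995 -72.3046]
284 col320 [0.4458 0.1152 0.0984] tool [  6.6337  -0.1459 -65.5618] | col309 [ 11.7347  -4.191  -73.2058] col300 [ 12.9287  -7.3536 -74.9926]
290 col320 [0.449  0.1148 0.0976] tool [  3.384   -0.1432 -64.8397] | col309 [ 11.9599  -4.0622 -77.2077] col300 [ 12.4867  -7.1849 -77.9644]
296 col320 [0.4515 0.1146 0.0981] tool [  0.8843  -0.1437 -65.265 ] | col309 [ 12.0765  -3.9472 -80.8115] col300 [ 12.417   -6.9885 -81.2815]
```

The fingers report shut (0 mm), yet the picture puts them within the outline of the bar. So nothing is held, and there may be no contact at all. I'll open again slowly and re-check.

{"op": "play_rows", "data": {
  "motion": "0.5 0 0 0 0 0 0;0.5 0 0 0 0 0 0;0.5 0 0 0 0 0 0"
}}

```text
t: 3.1
eef_pos: [0.4552, 0.116, 0.0346]
eef_rot: [[-0.995, 0.104, 0.007], [0.104, 0.995, 0.002], [-0.006, 0.003, -1.0]]
ft_force: [-0.1, 1.4, 10.4]
gripper_width: 0.0422
```

```bash
python3 w.py 3; python3 - <<'E'
from h import *
im=cv2.imread("pics/w3.png");cv2.imwrite("pics/w3z.png",cv2.resize(im[140:360,200:440],(654,600),interpolation=cv2.INTER_CUBIC))
E
```

```text
at 3.15 [0.4551 0.1157 0.0345] yaw 84.06712486857094 j [ 0.1555  0.2567  2.1083  0.0014  0.7699 -1.3127] F [ 0.38    2.5837 12.5846] w 0.04266343158245444
shift tool cm [ 0.3389 -0.2096  0.3482] rotvec deg [ 0.151   0.3545 -0.4333]
```

View pics/w3z.png

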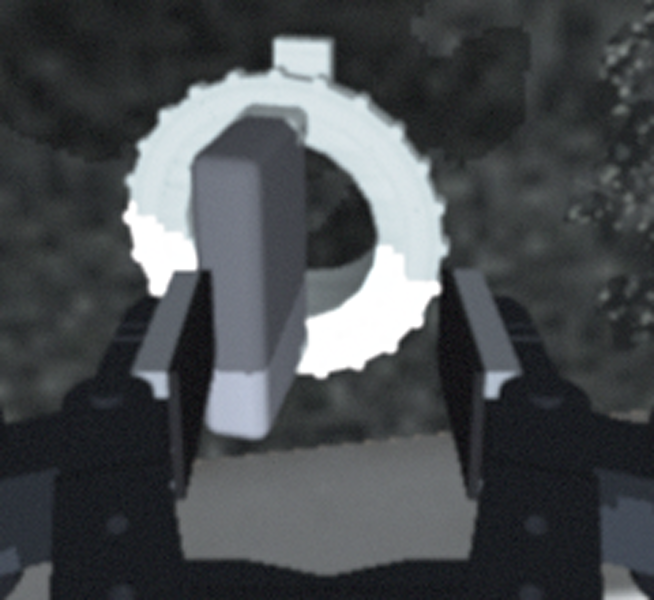

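```bash
python3 - <<'E'
from h import *
p,d=viewer.snapshot("side");cv2.imwrite("pics/s3.png",cv2.resize(p[180:280,300:440,::-1],(784,560),interpolation=cv2.INTER_CUBIC))
s=manip.read_state();print(s["ft_force"],s["wrist_torque"],s["gripper_width"],s["eef_pos"])
c=viewer.get_calibration("wrist");Tl=pts(np.load("pics/w3.npy"),c["camera_matrix"],c["T_tool_cam"])*1000
f=lambda x,y:(int(140+y/2.725),int(200+x/2.725))
for n,q in dict(barfarL=(200,158),bartopN=(240,175),bartopmid=(240,270),bartopF=(240,400),rimR=(420,280),rimL=(150,215),rimTop=(230,90),rimR2=(400,180),lug=(303,58),padL=(190,285),padR=(460,285),rimBR=(340,365),left2=(160,270)).items():
    print(n,Tl[f(*q)])
E
```

```text
[-0.4606  1.305  12.8922] [0.1707 0.1409 0.0133] 0.042775080991206874 [0.4551 0.1157 0.0345]
barfarL [ 30.5164 -23.0277 -27.7958]
bartopN [ 28.5564 -15.292  -32.5787]
bartopmid [  9.6588 -15.9988 -31.3097]
bartopF [-18.6756 -17.0557 -29.4374]
rimR [-5.3825 20.329  -4.1823]
rimL [  4.7578 -40.805    9.0398]
rimTop [ 35.1296 -20.8918   3.2925]
rimR2 [17.4218 14.9688 -4.1656]
lug [38.9422 -5.5849 19.6965]
padL [ 11.3052 -24.0144 -40.0772]
padR [ 10.8888  22.5862 -39.3074]
rimBR [-29.4519   2.5812   0.6316]
left2 [ -9.2109 -39.5508   7.9474]
```

View pics/s3.png

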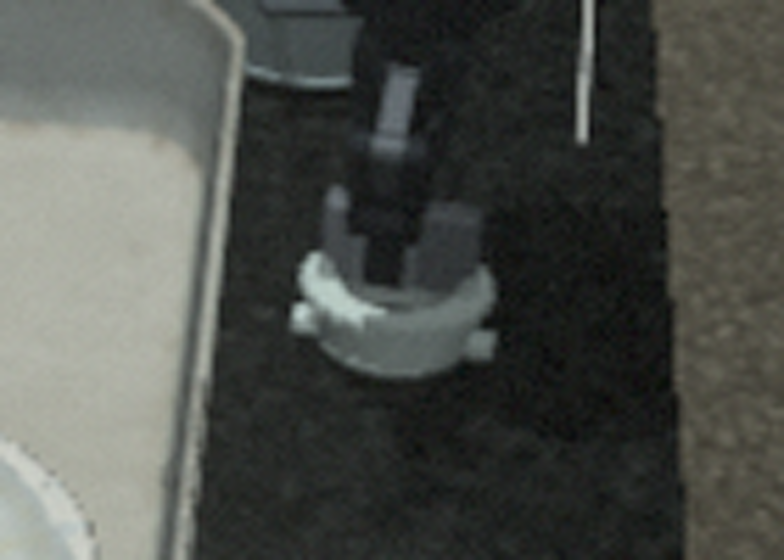

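The ring is tilted about 12° and rests against the -y finger, with 12 N pushing up on the tool. I'll lift gently to free it.

{"op": "play_rows", "data": {
  "motion": "0.5 0 0 -0.4 0 0 0;0.5 0 0 -0.4 0 0 0;0.5 0 0 -0.4 0 0 0;0.5 0 0 0 0 0 0"
}}

```text
t: 3.6
eef_pos: [0.4516, 0.1145, 0.0441]
eef_rot: [[-0.995, 0.103, 0.0], [0.103, 0.995, 0.0], [-0.0, 0.0, -1.0]]
ft_force: [0.1, -0.6, 0.3]
gripper_width: 0.0428
```

```bash
python3 w.py 4; python3 - <<'E'
from h import *
im=cv2.imread("pics/w4.png");cv2.imwrite("pics/w4z.png",cv2.resize(im[140:360,200:440],(654,600),interpolation=cv2.INTER_CUBIC))
E
```

```text
at 3.65 [0.4514 0.1144 0.0438] yaw 84.08508097190976 j [ 0.1547  0.2364  2.1087 -0.0001  0.7965 -1.3128] F [-0.4559 -0.7963  0.2742] w 0.04261373581194621
shift tool cm [-0.0114 -0.0389  1.28  ] rotvec deg [-0.0019  0.0024 -0.4149]
```

View pics/w4z.png

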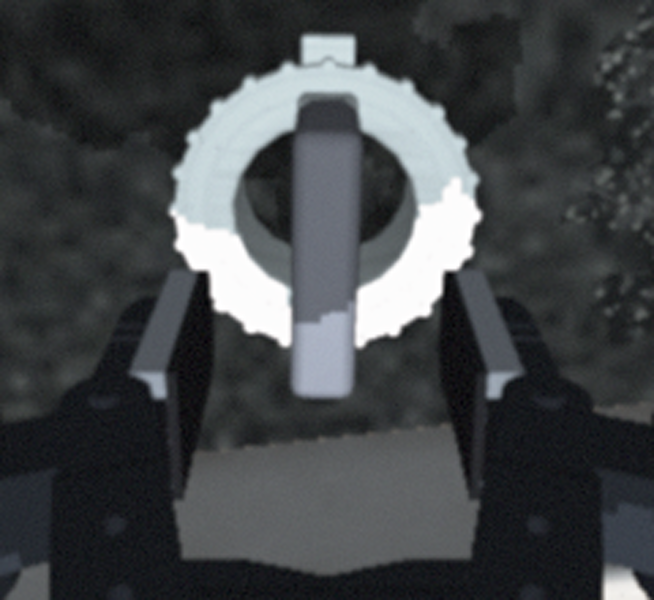

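```bash
python3 - <<'E'
from h import *
c=viewer.get_calibration("wrist");K=c["camera_matrix"];Tl=pts(np.load("pics/w4.npy"),K,c["T_tool_cam"])*1000
for r in range(225,330,6): print(r,*[Tl[r,cc].round(1) for cc in(258,265,272,274)])
Ti=np.linalg.inv(c["T_tool_cam"])
for p in((.011,-.021,0),(.011,-.021,-.008),(.011,-.021,-.04),(-.011,-.021,-.008)):
    q=K@(Ti@np.r_[p,1])[:3];print(p,q[:2]/q[2])
p,d=viewer.snapshot("side");cv2.imwrite("pics/s4.png",cv2.resize(p[180:280,300:440,::-1],(784,560),interpolation=cv2.INTER_CUBIC));np.save("pics/s4.npy",d)
E
```

```text
225 [-15.1 -46.9  44.5] [-14.5 -41.3  43. ] [ -3.6 -31.7  17.4] [ -3.8 -30.5  18. ]
231 [-19.5 -46.9  43.2] [ -8.2 -36.7  18.1] [ -8.  -32.   17.7] [ -8.1 -30.7  17.9]
237 [-25.2 -47.5  44.7] [-24.3 -41.7  42.8] [-12.6 -32.2  18. ] [-12.3 -30.8  17.5]
243 [-29.9 -47.6  43.9] [ 11.3 -26.1 -38.9] [ 11.3 -22.8 -39.1] [ 11.3 -21.8 -38.9]
249 [  7.7 -29.8 -38.1] [ 10.6 -25.3 -43.8] [ 10.8 -22.  -44.1] [  9.  -21.7 -40.7]
255 [ 11.  -27.3 -50.1] [ 11.4 -24.1 -50.9] [  9.4 -21.7 -47.2] [  6.2 -21.7 -41.2]
261 [ 11.  -26.3 -55.4] [ 10.9 -23.4 -55. ] [  7.1 -21.6 -48.5] [  3.4 -21.8 -42. ]
267 [ 11.6 -25.1 -61.2] [ 10.9 -22.6 -59.9] [  4.3 -21.6 -48.9] [  1.5 -21.5 -44.2]
273 [ 11.  -24.5 -64.5] [ 11.2 -21.7 -64.9] [  1.5 -21.7 -49.3] [ -1.8 -21.7 -43.9]
279 [  9.9 -24.1 -67.1] [  9.  -21.7 -65.6] [ -1.  -21.7 -50.2] [ -5.5 -22.  -43.3]
285 [  7.3 -24.3 -67.2] [  7.6 -21.4 -67.6] [ -3.  -21.5 -51.8] [ -7.5 -21.8 -45.2]
291 [  6.4 -23.8 -69.8] [  5.3 -21.5 -68.2] [ -6.1 -21.7 -51.9] [ -9.4 -21.6 -47.1]
297 [  6.1 -23.2 -73.1] [  1.8 -21.8 -67.1] [ -8.9 -21.7 -52.3] [-79.2 -37.6  44.7]
303 [ 12.2 -20.6 -84.7] [ -0.8 -21.9 -67.4] [-84.8 -39.5  44.4] [-85.4 -38.   45.3]
309 [ 16.3 -18.8 -93. ] [ -4.8 -22.4 -65.9] [-83.8 -38.1  35.6] [-82.9 -36.3  34.4]
315 [ 17.6 -17.9 -97.3] [ -6.5 -22.2 -67.4] [-83.5 -37.   28.2] [-82.3 -35.2  26.7]
321 [ 16.6 -17.7 -98.6] [ -9.2 -22.3 -67.6] [-80.5 -35.4  17.8] [-81.2 -34.   18.6]
327 [  17.8  -16.9 -102.3] [-80.8 -39.6  11.9] [-81.1 -34.6  12.3] [-79.3 -32.8  10.2]
(0.011, -0.021, 0) [284.6238 213.8747]
(0.011, -0.021, -0.008) [283.114  218.9309]
(0.011, -0.021, -0.04) [275.4738 244.5155]
(-0.011, -0.021, -0.008) [284.441  253.5681]
```

View pics/s4.png

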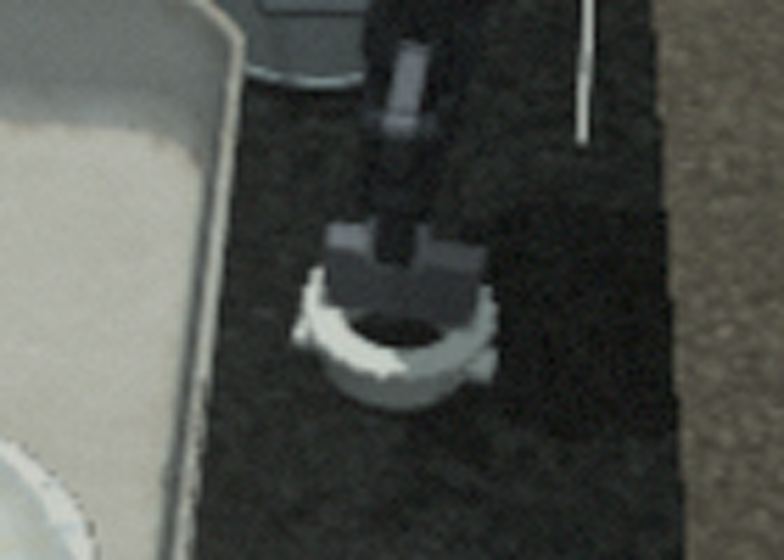

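The depth image puts the visible pad ends about 38 mm behind the stated TCP when 43 mm open, and about 33 mm behind when shut. That doesn't agree with the contact felt. I'll settle it with a touch test of the shut fingers on a bare bit of counter at about (0.445, 0.19).

{"op": "play_rows", "data": {
  "motion": "0.5 0 0 -3.5 0 0 0;0.3 0 0 -3.5 0 0 0;0 0 3.7 0 0 0 0;0 0 3.7 0 0 0 0;0 0 0 0 0 0 0"
}}

```text
t: 4.2
eef_pos: [0.4601, 0.1913, 0.1144]
eef_rot: [[-0.995, 0.1, 0.002], [0.1, 0.995, 0.002], [-0.002, 0.002, -1.0]]
ft_force: [-0.5, -0.1, 0.8]
gripper_width: -0.0001
```

{"op": "play_rows", "data": {
  "motion": "0 0 0 3 0 0 0;0 0 0 3 0 0 0;0 0 0 2 0 0 0;0 0 0 0 0 0 0"
}}

```text
t: 4.6
eef_pos: [0.4551, 0.1863, 0.0303]
eef_rot: [[-0.995, 0.103, -0.008], [0.103, 0.995, -0.003], [0.008, -0.004, -1.0]]
ft_force: [0.2, 0.2, 0.1]
gripper_width: 0.0001
```

```bash
python3 w.py 5; python3 - <<'E'
from h import *
c=viewer.get_calibration("wrist");K=c["camera_matrix"];Tl=pts(np.load("pics/w5.npy"),K,c["T_tool_cam"])*1000
for r in range(210,310,6): print(r,*[Tl[r,cc].round(1) for cc in(305,312,320,328)])
E
```

```text
at 4.65 [0.4569 0.187  0.032 ] yaw 84.08202186441297 j [ 0.3003  0.3073  2.0453 -0.0003  0.7942 -1.167 ] F [-0.2615 -0.5033  0.4934] w -7.217839106633817e-05
shift tool cm [-0.2158 -7.3126  0.1143] rotvec deg [-0.1281 -0.274  -0.4183]
210 [  2.1 -10.4  30.5] [ 2.3 -5.5 30. ] [ 2.3  0.1 30.1] [ 2.7  5.6 29. ]
216 [ -2.1 -10.4  29.9] [-2.3 -5.5 30.4] [-2.5  0.1 30.9] [-2.2  5.7 30.2]
222 [ -6.8 -10.5  30.2] [-6.7 -5.5 30. ] [-6.4  0.1 29.2] [-6.9  5.8 30.4]
228 [-11.6 -10.6  30.7] [-11.   -5.5  29.4] [-11.6   0.1  30.8] [-10.9   5.8  29.1]
234 [-16.  -10.6  30.1] [-15.8  -5.6  29.8] [-16.    0.1  30.1] [-15.9   5.8  29.9]
240 [-20.4 -10.6  29.6] [ 11.2  -3.9 -35.5] [ 10.9  -0.1 -35. ] [ 11.    3.8 -35.2]
246 [-25.3 -10.7  29.8] [ 11.5  -3.8 -42.5] [ 10.8  -0.1 -41.2] [ 10.6   3.7 -40.9]
252 [ 10.8  -6.8 -47. ] [ 10.5  -3.7 -46.4] [ 11.1  -0.1 -47.6] [ 10.7   3.5 -46.8]
258 [ 11.2  -6.5 -53.1] [ 10.8  -3.6 -52.5] [ 10.9  -0.1 -52.5] [ 11.5   3.3 -53.7]
264 [ 10.8  -6.4 -57.4] [ 11.2  -3.4 -58. ] [ 11.   -0.1 -57.8] [ 10.7   3.2 -57.3]
270 [ 10.9  -6.1 -62.3] [ 10.7  -3.4 -61.9] [ 10.9  -0.1 -62.2] [ 10.9   3.1 -62.3]
276 [ 11.9  -5.9 -68.2] [ 10.   -3.3 -65.1] [  9.9  -0.1 -65. ] [  9.5   3.  -64.4]
282 [ 12.3  -5.7 -72.9] [ 12.3  -3.1 -72.8] [  6.9  -0.1 -64.6] [ 11.6   2.8 -71.7]
288 [ 11.7  -5.5 -75.7] [ 11.6  -3.  -75.5] [  4.9  -0.1 -65.8] [ 12.2   2.7 -76.3]
294 [ 12.1  -5.4 -79.7] [ 12.3  -2.9 -80. ] [  2.   -0.1 -65.4] [ 12.1   2.6 -79.7]
300 [ 11.9  -5.2 -82.7] [  9.9  -3.  -80. ] [ -1.   -0.1 -65.2] [ 11.5   2.5 -82.2]
306 [ 11.9  -5.1 -85.9] [  4.1  -3.1 -75.7] [ -4.4  -0.1 -64.6] [  8.8   2.5 -81.8]
```

View pics/w5.png

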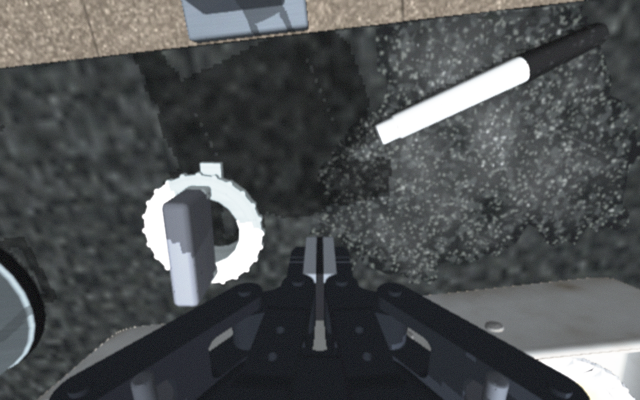

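{"op": "play_rows", "data": {
  "motion": "0 0 0 1.5 0 0 0;0 0 0 0.7 0 0 0;0 0 0 0.3 0 0 0;0 0 0 0 0 0 0"
}}

```text
t: 5.05
eef_pos: [0.4593, 0.188, 0.0091]
eef_rot: [[-0.995, 0.103, 0.0], [0.103, 0.995, 0.0], [-0.0, 0.0, -1.0]]
ft_force: [0.7, -0.0, 0.5]
gripper_width: -0.0002
```

{"op": "play_rows", "data": {
  "motion": "0 0 0 0.3 0 0 0;0 0 0 0.3 0 0 0;0 0 0 0 0 0 0"
}}

```text
t: 5.35
eef_pos: [0.459, 0.1881, 0.0026]
eef_rot: [[-0.995, 0.103, -0.0], [0.103, 0.995, -0.0], [0.0, -0.0, -1.0]]
ft_force: [0.7, -0.0, 0.0]
gripper_width: 0.0002
```

{"op": "play_rows", "data": {
  "motion": "0 0 0 0.3 0 0 0;0 0 0 0.3 0 0 0;0 0 0 0 0 0 0"
}}

```text
t: 5.65
eef_pos: [0.4587, 0.188, -0.0037]
eef_rot: [[-0.995, 0.103, -0.001], [0.103, 0.995, -0.0], [0.001, -0.0, -1.0]]
ft_force: [0.2, 0.1, -0.1]
gripper_width: 0.0003
```

TCP is below z=0 with no contact, so the stated TCP really is well past the fingertips. I'll continue down gently to find the true offset.

{"op": "play_rows", "data": {
  "motion": "0 0 0 0.5 0 0 0;0 0 0 0.5 0 0 0;0 0 0 0.5 0 0 0;0 0 0 0 0 0 0"
}}

```text
t: 6.05
eef_pos: [0.4582, 0.1878, -0.0192]
eef_rot: [[-0.995, 0.103, -0.002], [0.103, 0.995, -0.001], [0.002, -0.001, -1.0]]
ft_force: [-0.6, 1.0, -0.3]
gripper_width: 0.0002
```

{"op": "play_rows", "data": {
  "motion": "0 0 0 0.3 0 0 0;0 0 0 0.3 0 0 0;0 0 0 0 0 0 0"
}}

```text
t: 6.35
eef_pos: [0.4588, 0.188, -0.0246]
eef_rot: [[-0.995, 0.103, -0.001], [0.103, 0.995, -0.0], [0.001, -0.0, -1.0]]
ft_force: [0.4, -0.0, -0.2]
gripper_width: -0.0
```

{"op": "play_rows", "data": {
  "motion": "0 0 0 0.2 0 0 0;0 0 0 0.2 0 0 0;0 0 0 0 0 0 0"
}}

```text
t: 6.65
eef_pos: [0.4594, 0.1882, -0.0274]
eef_rot: [[-0.995, 0.103, -0.0], [0.103, 0.995, -0.0], [0.0, -0.0, -1.0]]
ft_force: [-2.6, 0.2, 7.5]
gripper_width: 0.0001
```

The true fingertips touch the counter at TCP z = -0.027, so they lie about 27 mm behind the reported TCP. I'll use that offset from here. Lifting off and re-measuring the ring.

{"op": "play_rows", "data": {
  "motion": "0 0 0 -3 0 0 0;0.3 0 0 -4.5 0 0 0;0.6 0 -3.7 -4.5 0 0 0;0.6 0 -3.7 0 0 0 0;0.6 0 0 0 0 0 0"
}}

```text
t: 7.15
eef_pos: [0.4525, 0.1172, 0.0869]
eef_rot: [[-0.994, 0.106, 0.002], [0.106, 0.994, -0.001], [-0.002, -0.001, -1.0]]
ft_force: [0.1, -0.2, -0.8]
gripper_width: 0.0512
```

```bash
python3 w.py 6;  python3 - <<'E'
from h import *
z=np.load("pics/w6.npz");K,T=z["K"],z["T"];W=pts(np.load("pics/w6.npy"),K,T)
m=np.zeros(W.shape[:2],bool);m[110:245,250:390]=1
q=W[m&(W[...,2]>.055)&(W[...,2]<.066)];print(len(q),q.mean(0),cv2.minAreaRect((q[:,:2]*1000).astype(np.float32)))
q=W[m&(W[...,2]>.021)&(W[...,2]<.03)];print(len(q),np.median(q[:,2]),cv2.minEnclosingCircle((q[:,:2]*1000).astype(np.float32)))
E
```

```text
at 7.2 [0.4521 0.1185 0.086 ] yaw 83.91416848415969 j [ 0.1631  0.1631  2.0867  0.      0.8908 -1.3015] F [-0.9672 -0.584  -0.8674] w 0.050958313623430736
shift tool cm [ 0.0183 -0.4556  5.501 ] rotvec deg [ 0.0176  0.0587 -0.5858]
1539 [0.4464 0.1145 0.0599] ((447.9900817871094, 114.29371643066406), (13.98885726928711, 55.90244674682617), 82.76599884033203)
3702 0.02628727195393403 ((450.1962890625, 114.02053833007812), 37.6466178894043)
```

View pics/w6.png

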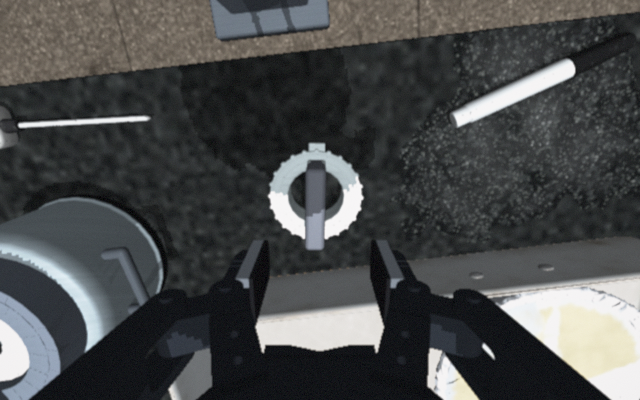

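{"op": "play_rows", "data": {
  "motion": "0.6 0.1 -0.45 2.5 0 0 0.4;0.6 0 0 2 0 0 0;0.6 0 0 1.5 0 0 0;0.6 0 0 1.2 0 0 0;0.6 0 0 0 0 0 0"
}}

```text
t: 7.7
eef_pos: [0.4484, 0.1156, 0.0112]
eef_rot: [[-0.994, 0.109, -0.005], [0.109, 0.994, -0.001], [0.005, -0.001, -1.0]]
ft_force: [0.1, -0.0, -0.0]
gripper_width: 0.0516
```

```bash
python3 w.py 7
```

```text
at 7.75 [0.4495 0.1157 0.0123] yaw 83.72522973851459 j [ 0.158   0.297   2.1189  0.0002  0.7285 -1.3035] F [-0.0602  0.0417 -0.1833] w 0.051307916369811364
shift tool cm [-0.2148 -0.1484 -1.873 ] rotvec deg [-0.032  -0.1558 -0.7748]
```

View pics/w7.png

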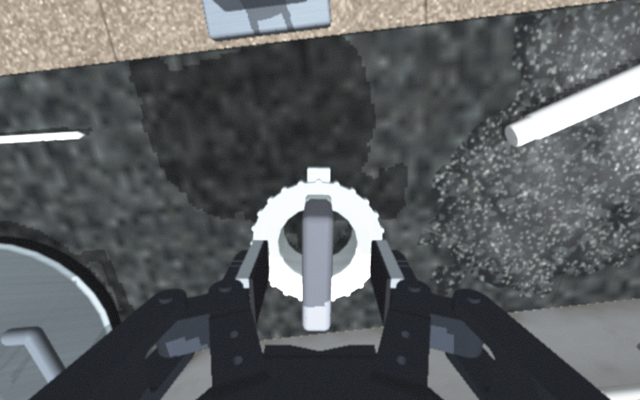

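The bar sits centred between the pads (columns 303–332 between pads at 265 and 375). Lowering the last 9 mm and closing.

{"op": "play_rows", "data": {
  "motion": "0.6 0 -0.1 0.5 0 0 0;0.6 0 0 0.4 0 0 0;0.4 0 0 0 0 0 0;0.2 0 0 0 0 0 0;0.1 0 0 0 0 0 0"
}}

```text
t: 8.25
eef_pos: [0.4511, 0.1144, 0.0049]
eef_rot: [[-0.994, 0.11, 0.001], [0.11, 0.994, 0.0], [-0.001, 0.0, -1.0]]
ft_force: [0.5, -0.5, -1.9]
gripper_width: 0.0129
```

{"op": "play_rows", "data": {
  "motion": "0 0 0 0 0 0 0;0 0 0 0 0 0 0;0 0 0 0 0 0 0;0 0 0 0 0 0 0"
}}

```text
t: 8.65
eef_pos: [0.4511, 0.1144, 0.0048]
eef_rot: [[-0.994, 0.11, 0.001], [0.11, 0.994, 0.0], [-0.001, 0.0, -1.0]]
ft_force: [0.5, 0.3, 3.8]
gripper_width: 0.0133
```

Gripped at 13.3 mm, close to the bar's 14 mm. Lifting.

{"op": "play_rows", "data": {
  "motion": "0 0 0 -1.5 0 0 0;0 0 0 -4 0 0 0;0 0 0 -4.5 0 0 0;0 0 0 -4.5 0 0 0;0 0 0 0 0 0 0"
}}

```text
t: 9.15
eef_pos: [0.4557, 0.1152, 0.1555]
eef_rot: [[-0.994, 0.11, 0.013], [0.11, 0.994, 0.002], [-0.013, 0.003, -1.0]]
ft_force: [2.1, -0.1, -1.2]
gripper_width: 0.0131
```

```bash
python3 w.py 8;  python3 - <<'E'
from h import *
c=viewer.get_calibration("wrist");K=c["camera_matrix"];Tl=pts(np.load("pics/w8.npy"),K,c["T_tool_cam"])
m=np.zeros(Tl.shape[:2],bool);m[110:320,200:440]=1
z=Tl[...,2]
print(np.histogram(z[m],bins=np.arange(-.07,.08,.005)))
im=cv2.imread("pics/w8.png");cv2.imwrite("pics/w8z.png",cv2.resize(im[140:360,200:440],(654,600),interpolation=cv2.INTER_CUBIC))
plan([.4975,-.0955,.145],83)
E
```

```text
at 9.2 [0.4532 0.1148 0.1524] yaw 83.698314866564 j [ 0.1549  0.0572  2.0449  0.      1.0322 -1.3059] F [ 0.2427 -0.8769 -1.9851] w 0.012772191282189899
shift tool cm [ 0.2428 -0.1231 12.1406] rotvec deg [ 0.1092  0.4075 -0.8021]
(array([ 526,  484, 2355, 1672,  421,  368,  326,  182,   87, 5400,  214,
         36,   51,  293,  139,    0,    0,    0,    0,    0,    0,    0,
          0,    0,    0,    0,    0,    0,    0,  582]), array([-0.07 , -0.065, -0.06 , -0.055, -0.05 , -0.045, -0.04 , -0.035,
       -0.03 , -0.025, -0.02 , -0.015, -0.01 , -0.005,  0.   ,  0.005,
        0.01 ,  0.015,  0.02 ,  0.025,  0.03 ,  0.035,  0.04 ,  0.045,
        0.05 ,  0.055,  0.06 ,  0.065,  0.07 ,  0.075,  0.08 ]))
at 9.2 [0.4532 0.1148 0.1524] yaw 83.698314866564 j [ 0.1549  0.0572  2.0449  0.      1.0322 -1.3059] F [ 0.2427 -0.8769 -1.9851] w 0.012772191282189899
shift tool cm [ -6.71   -20.4193   0.7499] rotvec deg [0.1146 0.406  0.6979]
```

View pics/w8.png

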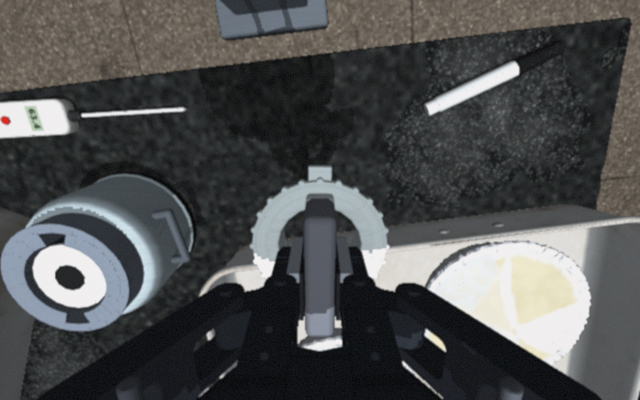

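{"op": "play_rows", "data": {
  "motion": "0 -1.3 -4 0 0 0 0;0 -1.35 -4.2 0 0 0 0;0 -1.35 -4.2 0 0 0 0;0 -1.35 -4.1 0 0 0 0;0 -1.35 -3.9 0 0 0 0.7"
}}

```text
t: 9.7
eef_pos: [0.4924, -0.0969, 0.1466]
eef_rot: [[-0.992, 0.122, -0.005], [0.122, 0.992, 0.002], [0.005, 0.001, -1.0]]
ft_force: [0.7, 0.7, -2.1]
gripper_width: 0.0129
```

{"op": "play_rows", "data": {
  "motion": "0 0 0 0 0 0 0;0 0 0 0 0 0 0"
}}

```text
t: 9.9
eef_pos: [0.4925, -0.0959, 0.1468]
eef_rot: [[-0.992, 0.124, -0.005], [0.124, 0.992, 0.002], [0.005, 0.001, -1.0]]
ft_force: [-0.2, -0.3, -1.8]
gripper_width: 0.0129
```

```bash
python3 w.py 9;  python3 - <<'E'
from h import *
for n in "89":
    d=np.load(f"pics/w{n}.npy");c=viewer.get_calibration("wrist");K=c["camera_matrix"];Tl=pts(d,K,c["T_tool_cam"])*1000
    m=(Tl[...,2]>-24)&(Tl[...,2]<-18)
    cn,_=cv2.findContours(m.astype(np.uint8),0,1);cc=np.vstack(cn)[:,0]
    P=ray(cc,-.021,K,c["T_tool_cam"])*1000
    r=np.hypot(*P[:,:2].T);P=P[(P[:,0]>3)&(r>30)&(r<40)];print(n,len(P),fit(P[:,:2]),np.median(Tl[...,2][m]))
    m=(Tl[...,2]>-58)&(Tl[...,2]<-52)&(abs(Tl[...,1])<8.5)&(Tl[...,0]>13)&(Tl[...,0]<32);q=Tl[m];print(len(q),q.min(0),q.max(0),cv2.minAreaRect(q[:,:2].astype(np.float32)))
im=cv2.imread("pics/w9.png");cv2.imwrite("pics/w9z.png",cv2.resize(im[130:330,190:450],(780,600),interpolation=cv2.INTER_CUBIC))
E
```

```text
at 9.95 [ 0.4925 -0.0951  0.147 ] yaw 82.93618084878185 j [-0.2779  0.1398  1.9656  0.0007  1.0415 -1.7258] F [ 0.9877 -0.0808 -1.9947] w 0.013447643456596504
shift tool cm [ 6.5791 20.2273 11.6661] rotvec deg [ 0.0847 -0.295  -1.5636]
8 217 (array([ 0.9012, -0.2835]), np.float64(36.07369150355855)) -21.427829785871378
1332 [ 13.0185  -7.1857 -57.0507] [ 30.9692   6.728  -52.0211] ((22.020713806152344, -0.2441568374633789), (13.749259948730469, 17.993099212646484), 89.1133041381836)
9 222 (array([ 0.7853, -0.3128]), np.float64(36.06089699793299)) -21.414884845932043
1329 [ 13.023   -7.1489 -57.5302] [ 30.8054   6.7062 -52.0781] ((21.91541290283203, -0.2241678237915039), (13.707855224609375, 17.833412170410156), 89.25941467285156)
```

View pics/w9z.png

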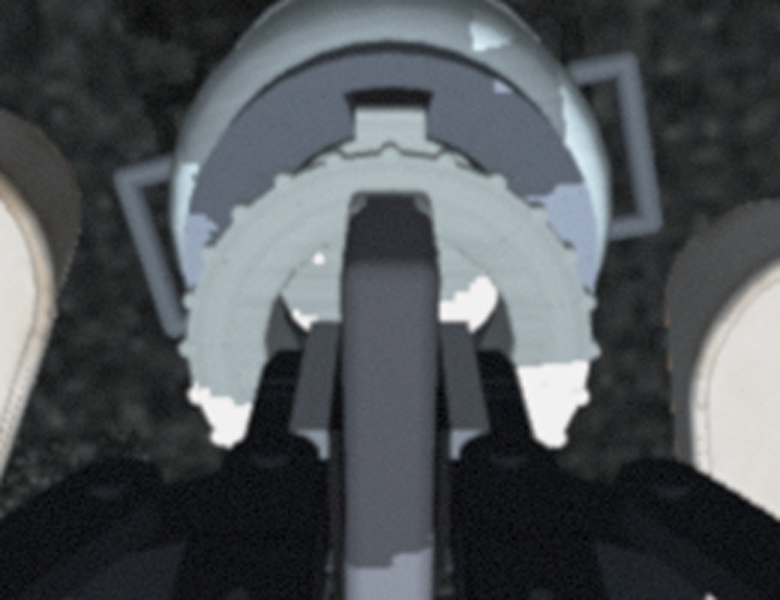

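```bash
cat > col.py <<'E'
import sys
from h import *
from scipy.optimize import least_squares
n=sys.argv[1];z=np.load(f"pics/w{n}.npz");K,T=z["K"],z["T"];W=pts(np.load(f"pics/w{n}.npy"),K,T)
m=(W[...,2]>.103)&(W[...,2]<.116)
cn,_=cv2.findContours(m.astype(np.uint8),0,1);cc=np.vstack([c for c in cn if len(c)>40])[:,0]
P=ray(cc,.110,K,T)[:,:2];r=np.hypot(*(P-[.4975,-.0955]).T);P=P[(r>.046)&(r<.054)]
f=least_squares(lambda c:np.hypot(*(P-c).T)-.05,[.4975,-.0955],loss="soft_l1",f_scale=.001)
print(len(P),"collar",f.x,"rms mm",np.sqrt(np.mean(f.fun**2))*1e3,"medz",np.median(W[m][:,2]),fit(P))
E
python3 col.py 9; python3 col.py 8;python3 col.py 6;python3 col.py 1; python3 - <<'E'
from h import *
z=np.load("pics/w9.npz");K,T=z["K"],z["T"]
g=lambda x,y:(190+(x+.5)/3-.5,130+(y+.5)/3-.5)
s=ray([g(345,95),g(432,93)],.11,K,T);print(s.mean(0),s)
l=ray([g(357,112),g(425,112)],.147,K,T);print(l.mean(0),l)
E
```

```text
237 collar [ 0.4973 -0.0964] rms mm 0.9963228006252907 medz 0.10996724030701141 (array([ 0.4961, -0.0961]), np.float64(0.048995625468505444))
283 collar [ 0.497  -0.0953] rms mm 1.427727624629555 medz 0.10925154269128834 (array([ 0.4966, -0.0944]), np.float64(0.05104037646109345))
30 collar [ 0.497  -0.0954] rms mm 2.396098469279481 medz 0.10933962166384584 (array([ 0.4915, -0.0668]), np.float64(0.03252712219755333))
279 collar [ 0.4969 -0.0952] rms mm 1.4052305591731655 medz 0.10926143983832444 (array([ 0.4966, -0.0944]), np.float64(0.051041568748798526))
[ 0.457  -0.0919  0.11  ] [[ 0.456  -0.1018  0.11  ]
 [ 0.4581 -0.082   0.11  ]]
[ 0.4535 -0.091   0.147 ] [[ 0.4526 -0.0974  0.147 ]
 [ 0.4543 -0.0846  0.147 ]]
```

Collar centre is about (0.497, -0.096). The slot axis is about -6.1° to -7° and the lugs about -6.4°, so they are already nearly in line. Shifting 5.8 mm and coming down to just above the collar.

{"op": "play_rows", "data": {
  "motion": "0 -0.58 0 0 0 0 0;0 0 0 1 0 0 0;0 0 0 1 0 0 0;0 0 0 0.7 0 0 0;0 0 0 0 0 0 0"
}}

```text
t: 10.45
eef_pos: [0.4987, -0.0956, 0.1204]
eef_rot: [[-0.993, 0.121, -0.004], [0.121, 0.993, 0.001], [0.004, 0.001, -1.0]]
ft_force: [-0.9, 0.4, -1.6]
gripper_width: 0.0128
```

```bash
python3 w.py 10; python3 col.py 10; python3 - <<'E'
from h import *
im=cv2.imread("pics/w10.png");cv2.imwrite("pics/w10z.png",cv2.resize(im[130:330,190:450],(780,600),interpolation=cv2.INTER_CUBIC))
E
```

```text
at 10.5 [ 0.4994 -0.0959  0.1212] yaw 83.02306984074814 j [-0.2754  0.1864  1.971  -0.      0.9867 -1.7244] F [-0.438  -0.1255 -1.9494] w 0.013066783693933166
shift tool cm [ 7.2795 20.2512  9.0492] rotvec deg [ 0.0232 -0.1424 -1.4769]
329 collar [ 0.4973 -0.0964] rms mm 0.6924874601644032 medz 0.11005883996967139 (array([ 0.4969, -0.0963]), np.float64(0.049555430500669545))
```

View pics/w10z.png

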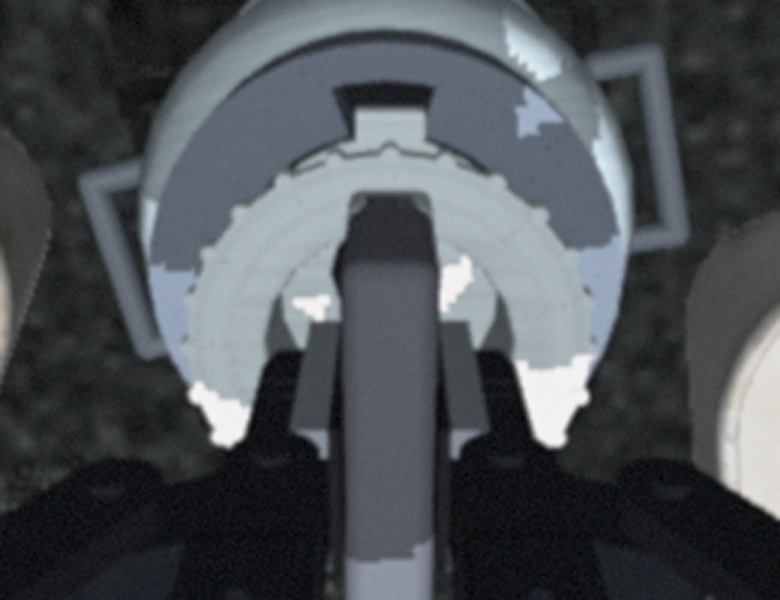

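The lug sits about 1 mm to the right of the slot centre (zoom columns 391 vs 384). I'll make a small correction of position and 0.8° of turn, then lower in small steps watching the force.

{"op": "play_rows", "data": {
  "motion": "0 0.08 -0.05 0.2 0 0 -0.8;0 0 0 0.2 0 0 0;0 0 0 0.2 0 0 0;0 0 0 0 0 0 0"
}}

```text
t: 10.9
eef_pos: [0.4994, -0.0969, 0.1163]
eef_rot: [[-0.994, 0.108, -0.0], [0.108, 0.994, 0.0], [0.0, 0.0, -1.0]]
ft_force: [0.4, 0.0, -1.2]
gripper_width: 0.0129
```

{"op": "play_rows", "data": {
  "motion": "0 0 0 0.15 0 0 0;0 0 0 0.15 0 0 0;0 0 0 0 0 0 0"
}}

```text
t: 11.2
eef_pos: [0.4994, -0.0969, 0.1132]
eef_rot: [[-0.994, 0.108, -0.0], [0.108, 0.994, 0.0], [0.0, 0.0, -1.0]]
ft_force: [0.1, -0.5, -1.3]
gripper_width: 0.013
```

{"op": "play_rows", "data": {
  "motion": "0 0 0 0.15 0 0 0;0 0 0 0.1 0 0 0;0 0 0 0 0 0 0"
}}

```text
t: 11.5
eef_pos: [0.4994, -0.0968, 0.1107]
eef_rot: [[-0.994, 0.108, -0.0], [0.108, 0.994, 0.0], [0.0, 0.0, -1.0]]
ft_force: [-0.4, -0.2, -1.4]
gripper_width: 0.0134
```

```bash
python3 w.py 11; python3 - <<'E'
from h import *
im=cv2.imread("pics/w11.png");cv2.imwrite("pics/w11z.png",cv2.resize(im[130:330,190:450],(780,600),interpolation=cv2.INTER_CUBIC))
E
```

```text
at 11.55 [ 0.4995 -0.0969  0.1108] yaw 83.79242284978885 j [-0.2772  0.2005  1.9789 -0.      0.9624 -1.7396] F [-0.7261 -0.4773 -1.8586] w 0.013242891289268885
shift tool cm [ 7.0457 20.4446  7.9801] rotvec deg [ 0.0023 -0.015  -0.7076]
```

View pics/w11z.png

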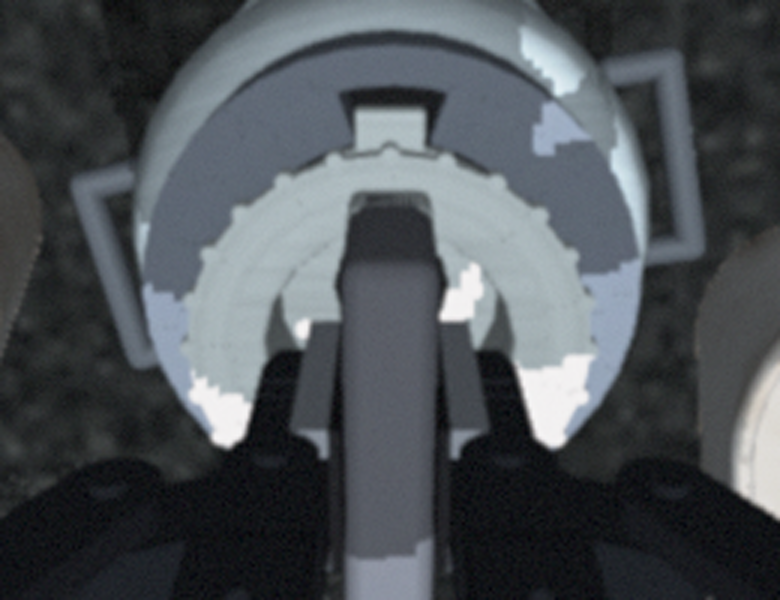

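The lug is centred in its slot, about 4 mm below the collar face, with no side force. I'll centre by 1 mm more and press down gently.

{"op": "play_rows", "data": {
  "motion": "0 0.1 0 0.1 0 0 0;0 0 0 0.1 0 0 0;0 0 0 0.1 0 0 0;0 0 0 0.1 0 0 0;0 0 0 0 0 0 0"
}}

```text
t: 12.05
eef_pos: [0.4987, -0.0969, 0.1073]
eef_rot: [[-0.994, 0.108, 0.0], [0.108, 0.994, -0.0], [-0.0, -0.0, -1.0]]
ft_force: [-1.9, 0.0, 4.1]
gripper_width: 0.0126
```

{"op": "play_rows", "data": {
  "motion": "0 0 0 0.15 0 0 0;0 0 0 0.15 0 0 0;0 0 0 0.1 0 0 0;0 0 0 0 0 0 0"
}}

```text
t: 12.45
eef_pos: [0.4987, -0.0969, 0.1036]
eef_rot: [[-0.994, 0.108, 0.0], [0.108, 0.994, -0.0], [-0.0, -0.0, -1.0]]
ft_force: [-2.7, 0.6, 6.4]
gripper_width: 0.0127
```

{"op": "play_rows", "data": {
  "motion": "0 0 0 0.15 0 0 0;0 0 0 0.15 0 0 0;0 0 0 0 0 0 0"
}}

```text
t: 12.75
eef_pos: [0.4987, -0.0968, 0.1008]
eef_rot: [[-0.994, 0.108, -0.0], [0.108, 0.994, -0.0], [-0.0, -0.0, -1.0]]
ft_force: [-3.4, 0.6, 9.2]
gripper_width: 0.0131
```

```bash
python3 w.py 12; python3 - <<'E'
from h import *
im=cv2.imread("pics/w12.png");cv2.imwrite("pics/w12z.png",cv2.resize(im[130:330,190:450],(780,600),interpolation=cv2.INTER_CUBIC))
for n in ("11","12"):
    z=np.load(f"pics/w{n}.npz");K,T=z["K"],z["T"];W=pts(np.load(f"pics/w{n}.npy"),K,T)
    c=viewer.get_calibration("wrist");Tl=pts(np.load(f"pics/w{n}.npy"),K,c["T_tool_cam"])
    m=(Tl[...,2]>-.026)&(Tl[...,2]<-.017);print("rim tool z",np.median(Tl[...,2][m]),"world",np.median(W[...,2][m]), "collar",np.median(W[...,2][150:175,240:265]),np.median(W[155:165,265:285,2]))
s=manip.read_state();print(s["ft_force"],s["wrist_torque"])
E
```

```text
at 12.8 [ 0.4988 -0.0969  0.1009] yaw 83.79353021715268 j [-0.2775  0.2138  1.9866 -0.0001  0.9411 -1.7399] F [-3.4372  1.1089  8.9971] w 0.012873753066193984
shift tool cm [ 6.9812 20.453   6.9906] rotvec deg [-0.0052  0.0039 -0.7065]
rim tool z -0.0214086206037373 world 0.13208445113206016 collar 0.08430012251213881 0.10951119101082635
rim tool z -0.021455239408192744 world 0.12225809549377689 collar 0.0841578202092319 0.10246689927826301
[-3.4372  1.1089  8.9971] [0.1487 0.6508 0.0649]
```

View pics/w12z.png

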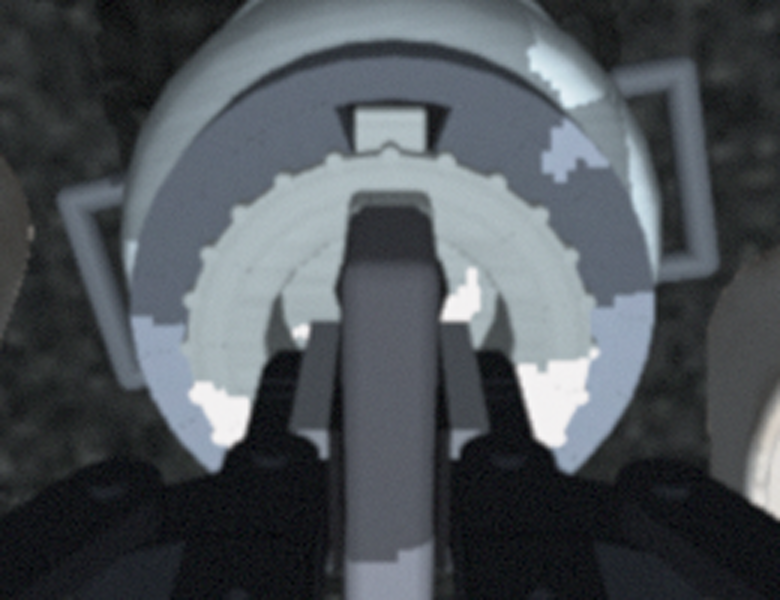

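The ring centre is about 16 mm above collar_top (needs to be under 18.5) with a press of about 10.5 N, so the lugs are below the collar. Now turning clockwise (positive about tool z), watching torque.

{"op": "play_rows", "data": {
  "motion": "0 0.05 -0.01 0 0 0 3;0 0 -0.01 0 0 0 4;0 0 -0.01 0 0 0 5;0 0 0 0 0 0 0"
}}

```text
t: 13.2
eef_pos: [0.4998, -0.0974, 0.1015]
eef_rot: [[-0.949, 0.314, 0.003], [0.314, 0.949, -0.001], [-0.003, 0.0, -1.0]]
ft_force: [-1.7, -0.3, 8.5]
gripper_width: 0.0132
```

```bash
cat > st.py <<'E'
from h import *
s=manip.read_state();R=s["eef_rot"];print(s["t"],s["eef_pos"],"yaw",np.degrees(np.arctan2(R[1,1],R[0,1])).round(2),"F",s["ft_force"],"M",s["wrist_torque"],"w",s["gripper_width"])
E
python3 st.py
```

```text
13.2 [ 0.4998 -0.0974  0.1015] yaw 71.71 F [-1.6914 -0.2921  8.5204] M [ 0.0855  0.3056 -0.0499] w 0.013213342671309775
```

{"op": "play_rows", "data": {
  "motion": "0 0 -0.01 0.03 0 0 5;0 0 -0.01 0 0 0 5;0 0 -0.01 0 0 0 5;0 0 -0.01 0 0 0 5;0 0 0 0 0 0 0"
}}

```text
t: 13.7
eef_pos: [0.4999, -0.0974, 0.1014]
eef_rot: [[-0.785, 0.62, 0.004], [0.62, 0.785, -0.0], [-0.003, 0.002, -1.0]]
ft_force: [-1.4, 1.5, 8.7]
gripper_width: 0.0129
```

```bash
python3 st.py
```

```text
13.7 [ 0.4999 -0.0974  0.1014] yaw 51.7 F [-1.4325  1.4761  8.7092] M [ 0.3304  0.3059 -0.1046] w 0.012903022896701413
```

{"op": "play_rows", "data": {
  "motion": "0 0 -0.01 0 0 0 5;0 0 -0.01 0 0 0 5;0 0 -0.01 0 0 0 5;0 0 -0.01 0 0 0 5;0 0 0 0 0 0 0"
}}

```text
t: 14.2
eef_pos: [0.4996, -0.0978, 0.1014]
eef_rot: [[-0.526, 0.851, 0.004], [0.851, 0.526, -0.0], [-0.002, 0.003, -1.0]]
ft_force: [-1.5, 1.7, 8.8]
gripper_width: 0.0131
```

```bash
python3 st.py
```

```text
14.2 [ 0.4996 -0.0978  0.1014] yaw 31.7 F [-1.5009  1.6534  8.8225] M [ 0.2533  0.2542 -0.1146] w 0.013109271428399008
```

{"op": "play_rows", "data": {
  "motion": "0 0 -0.01 0 0 0 5;0 0 -0.01 0 0 0 5;0 0 -0.01 0 0 0 5;0 0 -0.01 0 0 0 4;0 0 0 0 0 0 0"
}}

```text
t: 14.7
eef_pos: [0.4994, -0.0979, 0.1014]
eef_rot: [[-0.22, 0.975, 0.004], [0.975, 0.22, -0.0], [-0.001, 0.004, -1.0]]
ft_force: [0.1, 2.3, 8.1]
gripper_width: 0.0127
```

```bash
python3 st.py
```

```text
14.7 [ 0.4994 -0.0979  0.1014] yaw 12.72 F [0.1477 2.2872 8.1473] M [ 0.2594  0.2695 -0.0875] w 0.012696412892781691
```

{"op": "play_rows", "data": {
  "motion": "0 0 0 0 0 0 1.5;0 0 0 0 0 0 1.5;0 0 0 0 0 0 0"
}}

```text
t: 15.0
eef_pos: [0.4993, -0.0979, 0.1014]
eef_rot: [[-0.17, 0.985, 0.004], [0.985, 0.17, -0.0], [-0.001, 0.004, -1.0]]
ft_force: [-1.3, 0.5, 8.9]
gripper_width: 0.0126
```

```bash
python3 st.py
```

```text
15.0 [ 0.4993 -0.0979  0.1014] yaw 9.78 F [-1.2681  0.4885  8.9064] M [0.2821 0.2658 0.0736] w 0.012614560403006878
```

{"op": "play_rows", "data": {
  "motion": "0 0 0 0 0 0 1.2;0 0 0 0 0 0 1.2;0 0 0 0 0 0 0"
}}

```text
t: 15.3
eef_pos: [0.499, -0.098, 0.1013]
eef_rot: [[-0.129, 0.992, 0.003], [0.992, 0.129, -0.001], [-0.001, 0.003, -1.0]]
ft_force: [-1.5, 1.3, 9.1]
gripper_width: 0.0131
```

```bash
python3 st.py
```

```text
15.3 [ 0.499  -0.098   0.1013] yaw 7.43 F [-1.548   1.3025  9.1185] M [0.2623 0.2894 0.2151] w 0.013133932330229197
```

{"op": "play_rows", "data": {
  "motion": "0 0 0 0 0 0 1.2;0 0 0 0 0 0 0"
}}

```text
t: 15.5
eef_pos: [0.4985, -0.098, 0.1013]
eef_rot: [[-0.109, 0.994, 0.002], [0.994, 0.109, -0.001], [-0.001, 0.002, -1.0]]
ft_force: [-2.0, 2.3, 9.0]
gripper_width: 0.0131
```

```bash
python3 st.py
```

```text
15.5 [ 0.4985 -0.098   0.1013] yaw 6.26 F [-1.9987  2.3497  9.0261] M [0.2297 0.5003 0.2907] w 0.013087582028692158
```

```bash
python3 w.py 13; python3 - <<'E'
from h import *
im=cv2.imread("pics/w13.png");cv2.imwrite("pics/w13z.png",cv2.resize(im[130:330,190:450],(780,600),interpolation=cv2.INTER_CUBIC))
c=viewer.get_calibration("wrist")
for n in("8","12","13"):
    d=np.load(f"pics/w{n}.npy");K=c["camera_matrix"];Tl=pts(d,K,c["T_tool_cam"])*1000
    m=(Tl[...,2]>-59)&(Tl[...,2]<-52)&(abs(Tl[...,1])<9.5)&(Tl[...,0]>13)&(Tl[...,0]<32);q=Tl[m]
    # centreline of bar top: slope of mid-y vs x, by rows
    ys=[];
    for r in range(120,300):
        k=m[r]
        if k.sum()>10:
            t=Tl[r][k];ys.append((t[:,0].mean(),(t[:,1].min()+t[:,1].max())/2))
    ys=np.array(ys);print(n,len(q),"bar axis in tool deg",np.degrees(np.arctan(np.polyfit(ys[:,0],ys[:,1],1)[0])),np.median(q[:,2]))
    m=(Tl[...,2]>-26)&(Tl[...,2]<-17);print("rim z",np.median(Tl[...,2][m]))
E
```

```text
at 15.55 [ 0.4986 -0.098   0.1013] yaw 6.2696765409069775 j [-0.2798  0.2117  1.9883  0.      0.9391 -0.3892] F [-1.6817  1.2111  9.6404] w 0.013022047747670466
shift tool cm [21.5914 -2.3785  7.0053] rotvec deg [  0.0754   0.1349 -78.2303]
8 1309 bar axis in tool deg 0.25654247604596775 -55.15243699930221
rim z -21.467810190928166
12 1297 bar axis in tool deg -0.14252794673912417 -55.18981683982926
rim z -21.493931764974867
13 1305 bar axis in tool deg 0.3028186827784118 -55.181819177998584
rim z -21.509252335802724
```

View pics/w13z.png

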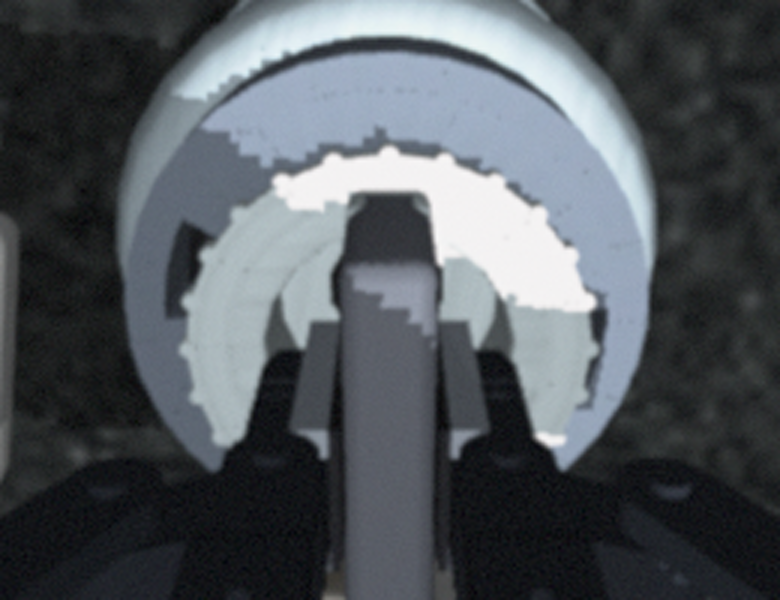

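{"op": "play_rows", "data": {
  "motion": "0 0 0 0 0 0 1;0 0 0 0 0 0 0"
}}

```text
t: 15.75
eef_pos: [0.4983, -0.098, 0.1013]
eef_rot: [[-0.093, 0.996, 0.002], [0.996, 0.093, -0.001], [-0.001, 0.002, -1.0]]
ft_force: [-3.0, 1.6, 10.6]
gripper_width: 0.0129
```

```bash
python3 st.py
```

```text
15.75 [ 0.4983 -0.098   0.1013] yaw 5.34 F [-3.0457  1.6276 10.5527] M [0.3299 0.5783 0.5808] w 0.012934237882475358
```

{"op": "play_rows", "data": {
  "motion": "0 0 0 0 0 0 1;0 0 0 0 0 0 0"
}}

```text
t: 15.95
eef_pos: [0.4982, -0.098, 0.1013]
eef_rot: [[-0.077, 0.997, 0.001], [0.997, 0.077, -0.001], [-0.001, 0.001, -1.0]]
ft_force: [-3.0, 1.9, 10.8]
gripper_width: 0.0129
```

```bash
python3 st.py
```

```text
15.95 [ 0.4982 -0.098   0.1013] yaw 4.44 F [-2.98    1.9065 10.765 ] M [0.3789 0.5274 0.9526] w 0.012940818087015214
```

Torque climbs steadily (0.29 → 0.58 → 0.95 N·m) over the last degrees, after about 79° of turn, so this is the stop. Easing off 1.2° and letting go.

{"op": "play_rows", "data": {
  "motion": "0 0 0 0 0 0 -1.2;0 0 0 0 0 0 0"
}}

```text
t: 16.15
eef_pos: [0.4982, -0.098, 0.1013]
eef_rot: [[-0.096, 0.995, 0.002], [0.995, 0.096, -0.001], [-0.001, 0.002, -1.0]]
ft_force: [-2.3, 1.7, 9.6]
gripper_width: 0.0132
```

```bash
python3 st.py
```

```text
16.15 [ 0.4982 -0.098   0.1013] yaw 5.51 F [-2.3032  1.7252  9.5957] M [0.2933 0.556  0.4375] w 0.013190417795102927
```

{"op": "play_rows", "data": {
  "motion": "0.3 0 0 0 0 0 0;0.6 0 0 0 0 0 0;0.6 0 0 0 0 0 0;0.6 0 0 0 0 0 0"
}}

```text
t: 16.55
eef_pos: [0.4966, -0.0977, 0.099]
eef_rot: [[-0.094, 0.996, -0.001], [0.996, 0.094, 0.0], [0.0, -0.001, -1.0]]
ft_force: [-0.9, -0.1, -0.4]
gripper_width: 0.051
```

```bash
python3 st.py; python3 w.py 14; python3 - <<'E'
from h import *
im=cv2.imread("pics/w14.png");cv2.imwrite("pics/w14z.png",cv2.resize(im[130:330,190:450],(780,600),interpolation=cv2.INTER_CUBIC))
z=np.load("pics/w14.npz");W=pts(np.load("pics/w14.npy"),z["K"],z["T"])
h=W[130:300,230:410,2];print(np.histogram(h,bins=np.arange(.1,.17,.003)))
E
```

```text
16.55 [ 0.4966 -0.0977  0.099 ] yaw 5.39 F [-0.8529 -0.1058 -0.3735] M [-0.028   0.0027 -0.0696] w 0.05096144180036641
at 16.6 [ 0.4966 -0.0977  0.099 ] yaw 5.382652172215669 j [-0.2803  0.214   1.9911 -0.      0.9377 -0.3742] F [-1.2356 -0.016   0.1243] w 0.05130313665471675
shift tool cm [21.499  -2.4995  6.8129] rotvec deg [ -0.0395  -0.067  -79.1174]
(array([ 933,  657,  482, 6958,  165,  169,  181,  191,  371, 5946,  209,
        196,  301,  306,  351,  359,  386,  391,  404,  465, 2270,  741,
        458]), array([0.1  , 0.103, 0.106, 0.109, 0.112, 0.115, 0.118, 0.121, 0.124,
       0.127, 0.13 , 0.133, 0.136, 0.139, 0.142, 0.145, 0.148, 0.151,
       0.154, 0.157, 0.16 , 0.163, 0.166, 0.169]))
```

View pics/w14z.png

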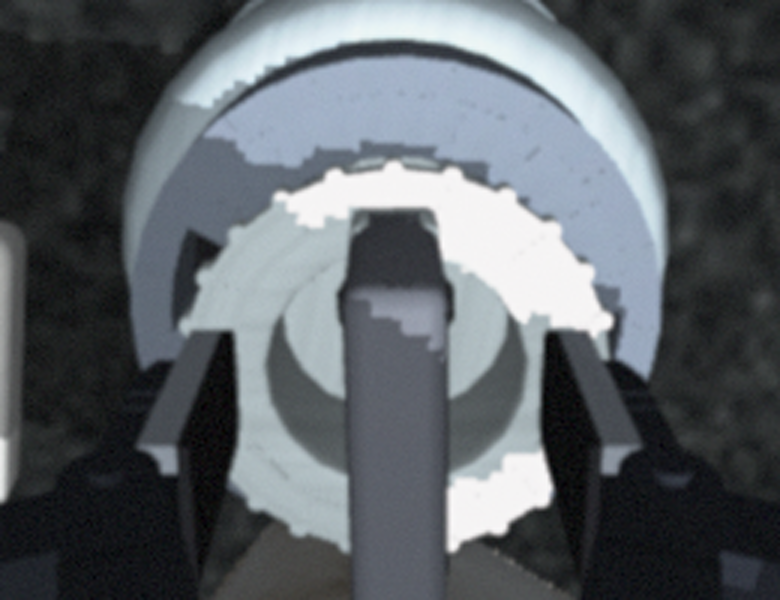

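After release the rim is at about 0.1285 m, which is exactly the locked height (0.110 + 0.0225 - 0.004). Retreating straight up and checking.

{"op": "play_rows", "data": {
  "motion": "0.6 0 0 -1.5 0 0 0;0.6 0 0 -3 0 0 0;0.6 0 0 -4 0 0 0;0.6 0 0 -4 0 0 0;0.6 0 0 0 0 0 0"
}}

```text
t: 17.1
eef_pos: [0.5017, -0.0991, 0.231]
eef_rot: [[-0.094, 0.996, 0.012], [0.996, 0.094, -0.004], [-0.005, 0.012, -1.0]]
ft_force: [0.4, -0.1, 0.8]
gripper_width: 0.0512
```

{"op": "play_rows", "data": {
  "motion": "0.6 4.5 0 0 0 0 0;0.6 4.5 0 0 0 0 0;0.6 0 0 0 0 0 0;0.6 0 0 0 0 0 0"
}}

```text
t: 17.5
eef_pos: [0.488, -0.0075, 0.2236]
eef_rot: [[-0.097, 0.995, -0.002], [0.995, 0.097, -0.0], [-0.0, -0.002, -1.0]]
ft_force: [-0.6, -0.3, 0.0]
gripper_width: 0.0512
```

```bash
python3 w.py 15; python3 st.py; python3 - <<'E'
from h import *
z=np.load("pics/w15.npz");W=pts(np.load("pics/w15.npy"),z["K"],z["T"])
for lo,hi in((.106,.114),(.122,.135),(.155,.17)):
    r=np.hypot(W[...,0]-.4973,W[...,1]+.0964)<.055
    q=W[r&(W[...,2]>lo)&(W[...,2]<hi)];print(lo,len(q),np.median(q,0) if len(q) else "",cv2.minAreaRect((q[:,:2]*1000).astype(np.float32)) if len(q)>5 else "")
p,d=viewer.snapshot("top");cv2.imwrite("pics/top9.png",p[:,:,::-1]);K,T=calT("top");Wt=pts(d,K,T)
a=cv2.imread("pics/top0.png");b=p[:,:,::-1];diff=cv2.absdiff(a,b).max(2)
for n,(u,v) in dict(pen=(240,258),therm=(410,264),timer=(390,122)).items():
    print(n,"mean diff",diff[v-12:v+12,u-25:u+25].mean(), diff[v-12:v+12,u-25:u+25].max())
E
```

```text
at 17.55 [ 0.4883 -0.0083  0.2237] yaw 5.452717003210382 j [-0.1057  0.0222  1.9252 -0.0008  1.1955 -0.2006] F [-0.2729 -1.1483 -0.058 ] w 0.051371397850075724
shift tool cm [12.5324 -2.4729 19.2715] rotvec deg [ -0.082   -0.0317 -79.0473]
17.55 [ 0.4883 -0.0083  0.2237] yaw 5.45 F [-0.2729 -1.1483 -0.058 ] M [ 0.0156 -0.0181 -0.0325] w 0.051371397850075724
0.106 2593 [ 0.4955 -0.07    0.1101] ((497.02276611328125, -94.05537414550781), (99.5190658569336, 95.27515411376953), 5.801105499267578)
0.122 2368 [ 0.4942 -0.0936  0.1287] ((497.3330993652344, -97.67477416992188), (74.47340393066406, 73.82422637939453), 72.13421630859375)
0.155 935 [ 0.4973 -0.0935  0.1624] ((497.3367614746094, -97.60736846923828), (13.352384567260742, 60.82084274291992), 5.8665595054626465)
pen mean diff 2.5308333333333333 11
therm mean diff 42.82666666666667 209
timer mean diff 2.6616666666666666 10
```

View pics/w15.png

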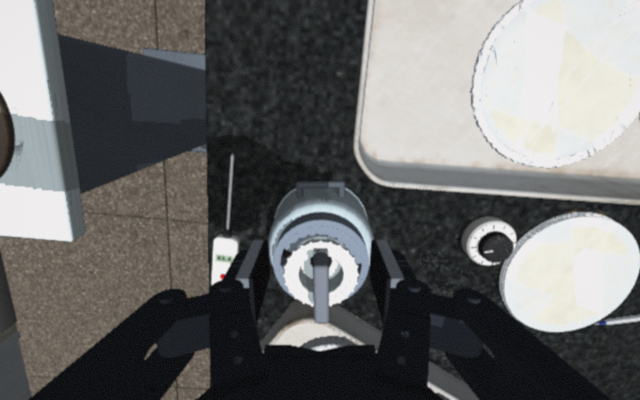

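View pics/top9.png

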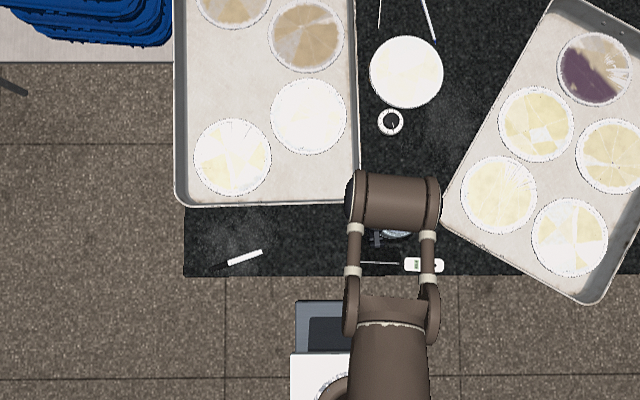

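Locked height is confirmed: rim 0.1287 m, bar top 0.1624 m (expected 0.1285 and 0.1625). The bar has turned about 78° from its slots. The pen and timer pixels are unchanged. The thermometer is partly hidden by the arm, but its needle (362–395, 262) and display (425, 264) are where they were. Handing in.

```bash
python3 -c "
from rig import manip
print(manip.finish_job())"
```

```text
the job is handed in; nothing more can be done
None
```

The canister is closed: I set the ring into the slots, pressed it down with about 10 N, and turned it clockwise about 78° until I felt the stop. When I let go it sprang up and locked.

**Last checks**
- **Locked height:** the rim is at 0.1287 m and the bar top at 0.1624 m, against 0.1285 and 0.1625 m expected when locked. The gripper is clear of everything.
- **Time and force:** I handed in at about 17.6 s, and no force reading I took passed about 13 N.
- **Bystanders:** the pen and the timer look unchanged from the start. The arm partly hid the thermometer in the final top view, but its needle and display look to be in the same place.

**What disagreed**
- **Fingertip position:** the real fingertips sit about 27 mm behind the stated TCP. Because of this my first grasp closed on top of the bar and briefly tilted the ring about 12°. It settled flat again when I lifted off. I then measured the offset by touching the counter with the shut fingers and used it for the second grasp.
- **The stop:** torque rose gradually rather than in one sharp step, reaching about 0.95 N·m. I eased back 1.2° before letting go.

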